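Load the clamp jig and hold the hidden bolt head

ROBOT

A 6-joint arm with a two-finger parallel gripper is mounted at the origin on the work surface. World frame = base frame: x ahead of the robot, y to its left, z up, the work surface at z = 0. Lengths are in m, angles in rad, forces in N, time in s.
With the tool pointing down it reaches from about 0.425 to 0.95 m from the base axis. Payload 14.7 kg.
Tool frame: the origin (TCP) lies at the very end of the fingers, on their centre line; the grasp point (between the pads) lies 19 mm behind it; z points along the fingers, y is the direction in which the jaws open and shut (so a half turn about z gives the same grasp; the last joint's range is limited). The gripper opens to 85 mm and grips with 20 to 120 N. Pads are 22 mm wide; open, the fingers measure 114 mm over their backs; the gripper's body (76 mm by 85 mm) begins 54 mm behind the grasp point. The pads swing forward as they close: fully open they stand 13 mm farther back than shut.
Start: joints at [1.291, 0.48, 1.596, -0, 1.065, -0.047], TCP at [0.15, 0.632, 0.209] pointing down, gripper open.
Joint ranges: [-2.75, 2.75], [-0.82, 2.05], [0.23, 2.67], [-1.56, 4.7], [0.09, 2.69], [-2.92, 2.92]. Speed limits (rad/s): [1.89, 1.89, 2.39, 3.01, 3.01, 3.01].

INTERFACE

Orientations are given as a 3x3 rotation matrix whose columns are the frame's x, y, z axes.
In Python, from plant import state, get_image, sign_off gives the robot as it stands.
- The arm moves only by the shell command python3 -m handwheel 'ROWS' [FORCE]. ROWS is a JSON object of lists of equal length, an entry for each row: "dp": the shift along the world's x, y, z scaled (see below), a list of three; "rot": the turn, a rotation vector about the world's x, y, z scaled (see below), a list of three; "jaw": the gripper's target within -1 to 1 (fully open at 1, half-way at 0, shut at -1). A call has 1 to 10 rows; each row shifts and turns the commanded pose from where the row before left it; what a row does not reach is not made up. The controller multiplies each number of a shift by 0.02 m and each number of a turn by 0.08 rad. A row lasts 1/12 s, in which the tool goes at most 41.7 mm and 7.16 degrees, less where a joint would pass 70% of its speed; a pose out of reach is approached as far as the arm can. A call with a number of a shift or a turn outside -1 to 1 is refused whole. A call with a gripper value outside its range is refused whole. The fingers move at their own pace and stop on an object; FORCE is the grip in N (left out, the last holds). Time passes only in rows, so rows that do not move let the fingers close. It gives the time, the measured TCP pose, the force and the opening at its end, in the units of the state.
- state(): the state, without advancing time (a new reading comes with each control period).
- get_image(name): name is "scene" or "side" or "wrist"; returns a dict with "img" (384x512x3 uint8, red, green, blue), "vertical_fov" (degrees; the focal length in pixels is half the picture's height over the tangent of half this angle, whatever the lens; pixels are square), "cx", "cy" (the principal point, pixels), "T" (4x4, takes a point from camera to world coordinates); the wrist camera has in their place "T_tool_cam" (4x4, takes a point from camera to tool coordinates, whose origin is the TCP and whose axes are the flange's). Camera axes: x right, y down, z forward; pixel columns grow to the right and rows downward; lengths in m; the calibration is good to about 2 mm. A picture is of the moment at which its call begins: read the wrist's pose just before it. There is no depth.
- sign_off(): hands the job in, once; it reports no verdict.
The state is a dict: "t": time; "joint_positions": joint angles; "qd": joint speeds; "joint_efforts": joint torques, N m; "eef_pos": TCP position; "orientation": TCP orientation; "ft_force": force on the tool from outside, world axes, zero at the start; "wrist_torque": the same for the moment, N m; "grip_width": finger opening in m.
Only numpy, scipy, OpenCV 4.12 (cv2) and the standard library are available. Lean on these libraries where they do the work, as an engineer would, in place of code of your own. Each camera call takes 0.05 s, during which the arm holds its last target.

TASK

Stack the three parts squarely in the blue-walled pocket of the clamp jig, flat and fully down, one after another: the black body first, then the white spacer, then the copper disc. Then reach down into the narrow gap behind the jig's steel bracket, take the brass bolt head between the fingers and grip it firmly, so that the slow nut runner in front can no longer drag it round. Finish while still holding the head, stopped, and leave the other things on the bench where they are.

Things in the scene. Friction and masses are not known exactly. Their poses are not given: they have to be found in the camera images.
- jig: Clamp jig, fixed: aluminium base 210 (x) x 130 (y) x 12 mm. Origin: centre of its underside on the bench; x runs from the pocket end to the bolt end, z up. Orange nut runner at x 3 to 39 mm, 50 mm wide, top 74 mm above the bench; its black motor (36 mm diameter) sticks out to y = +75 mm, top at 63 mm.
- bracket (a point): Middle of the steel bracket's top edge, 90 mm above the bench, at jig x = 46 mm; axes as the jig's. The plate is 6 mm thick (jig x 43 to 49 mm) and 90 mm wide in y. Behind it (+x) is the open gap, jig x 49 to 93 mm, then the blue rear rail, x 93 to 103 mm, 90 mm wide, top 52 mm above the bench.
- pocket (a point): Centre of the pocket floor, 12 mm above the bench, at jig x = -55 mm; axes as the jig's. Pocket 64 mm square, walls 6 mm thick, 52 mm high, with flared lead-ins 6 mm higher. Walls across x are closed; the jig +y and -y sides are open over the middle 42 mm for fingers closing along jig y. Undersides of the stacked parts: body 0, spacer 24, disc 40 mm above this point.
- bolt_head (a point): Centre of the brass hex bolt head, 68 mm above the bench, at jig x = 64.5 mm, y = 0; axes as the jig's. 24 mm across flats, 15 mm thick along jig x (57 to 72 mm), turning axis level along jig x. Reach it from above through the 44 mm gap, fingers closing along jig y; set about 4.5 mm behind it (jig +x) they stay clear of the bracket.
- bolt (a joint): Bolt angle about jig +x, rad, no stop within reach. At 0 and each further pi/3 two flats are upright, facing jig +y and -y. The runner drags it on all the time (growing value) at about 0.06 rad/s with 0.08 N m, as in thick grease; a grip of 20 N or more stops it, after turning the head slowly until its flats lie on the fingers.
- mat: Pale green parts mat 250 x 250 x 4 mm, fixed on the bench; origin at the centre of its underside. The three parts and a small brass ring (a bystander, 26 mm diameter) lie on it.
- body: Black plastic body, square block 60 x 60 x 24 mm, about 0.16 kg; origin at the centre of its underside, z up. A dark grey round face 40 mm wide on top.
- spacer: White plastic spacer, square 60 x 60 x 16 mm, about 0.06 kg; origin at the centre of its underside, z up.
- disc: Copper disc, 60 mm diameter, 16 mm thick, about 0.15 kg; origin at the centre of its underside, z up.
- spare_ring: Bystander: small brass ring on the mat, 26 mm diameter, 10 mm high; leave it.
- screwdriver: Bystander: screwdriver lying on the bench near the robot, between the mat and the jig; leave it.
- wrench: Bystander: flat wrench lying on the bench beyond them, pointing ahead; leave it.
- meter: Bystander: yellow hand meter 140 x 75 x 38 mm at the far side; leave it.
- spool: Bystander: grey spool 60 mm diameter, 50 mm high, at the far side; leave it.
- jar: Bystander: pale jar with a blue lid, 60 mm diameter, 80 mm high, at the far right; leave it.
- mug: Bystander: blue mug, 80 mm diameter, 90 mm high, at the far left; leave it.
Mind the look-alikes: they are no part of the job. Of the things shaped like the spacer, the white one is meant.

How it is judged:
On the way, in this order (a step that is already met when the one before it is completed fails the run):
1. the body lies flat on the pocket floor, let go (horizontal distance between body and pocket below 0.005 m and z of body in the frame of pocket between -0.003 and 0.003 m and angle between body's own z axis and vertical below 0.06 rad and contact force between body and the fingers below 0.2 N and linear speed of body below 0.02 m/s and (angle between the x axis of body and the x axis of jig, either way round below 0.12 rad or angle between the x axis of body and the y axis of jig, either way round below 0.12 rad)), for 0.2 s.
2. the spacer lies flat on the body in the pocket, let go (all of step 1 and horizontal distance between spacer and pocket below 0.005 m and z of spacer in the frame of pocket between 0.021 and 0.027 m and angle between spacer's own z axis and vertical below 0.06 rad and contact force between spacer and the fingers below 0.2 N and linear speed of spacer below 0.02 m/s and (angle between the x axis of spacer and the x axis of jig, either way round below 0.12 rad or angle between the x axis of spacer and the y axis of jig, either way round below 0.12 rad)), for 0.2 s.
3. the disc lies flat on the spacer in the pocket, let go (all of step 2 and horizontal distance between disc and pocket below 0.005 m and z of disc in the frame of pocket between 0.037 and 0.043 m and angle between disc's own z axis and vertical below 0.06 rad and contact force between disc and the fingers below 0.2 N and linear speed of disc below 0.02 m/s), for 0.2 s.
4. the bolt head is gripped and has stopped turning (contact force between the fingers and bolt above 5 N and distance between the grasp point and bolt_head below 0.025 m and velocity of joint bolt between -0.02 and 0.02 rad/s), for 0.4 s.
At the end, for the whole second after the job is handed in: Fingers still grip the bolt head (over 5 N, grasp point within 25 mm of its centre), bolt slower than 0.02 rad/s; body, spacer, disc stacked in the pocket within 5 mm of centre, 3 mm of seated height, flat within 0.06 rad, body and spacer square within 0.12 rad, untouched by the fingers, at rest (all of step 3 and all of step 4); the arm keeps its last pose, push and grip.
It fails at once if a bystander was moved more than 30 mm (distance of any of spare_ring, screwdriver, wrench, meter, spool, jar, mug from where it was at the start of the episode above 0.03 m).
It also fails if it takes over 70 s, if anything falls off the work surface, if the arm or the gripper's body presses on something with over 40 N, if the wrist force passes 120 N, or if a joint passes its speed limit or range.

## Working session

There is one attempt and no reset: what is moved stays moved. The work goes in short steps, Python scripts to look and compute and a shell command to move; the robot and the scene stay as the last step left them, time stands still between calls to the robot, and variables do not carry over. Pictures are saved under pics/ and viewed, and the job is handed in when it is done.

```bash
ls; mkdir -p pics
python3 - <<'E'
from plant import state,get_image
import cv2,numpy as np
s=state();print({k:np.round(v,3).tolist() for k,v in s.items()})
for n in("scene","side","wrist"):
    d=get_image(n);cv2.imwrite(f"pics/{n}0.png",d["img"][:,:,::-1]);print(n,{k:np.round(v,4).tolist() for k,v in d.items() if k!="img"})
E
```

```text
pics
{'t': 0.0, 'joint_positions': [1.291, 0.481, 1.597, -0.0, 1.065, -0.047], 'qd': [0.002, 0.001, -0.0, -0.0, 0.0, -0.0], 'joint_efforts': [0.0, -95.064, -43.016, 0.0, 0.013, 0.0], 'eef_pos': [0.15, 0.632, 0.209], 'orientation': [[-0.973, 0.231, -0.0], [0.231, 0.973, -0.001], [0.0, -0.001, -1.0]], 'ft_force': [0.395, -0.557, 0.226], 'wrist_torque': [0.015, 0.014, -0.012], 'grip_width': 0.085}
scene {'vertical_fov': 56.3224, 'cx': 254.1403, 'cy': 188.8103, 'T': [[-0.7781, 0.4432, -0.4452, 0.9918], [0.6279, 0.5703, -0.5297, 0.5105], [0.0191, -0.6917, -0.722, 0.8179], [0.0, 0.0, 0.0, 1.0]]}
side {'vertical_fov': 55.4907, 'cx': 254.1752, 'cy': 186.7162, 'T': [[0.705, -0.4981, 0.5049, 0.014], [-0.7091, -0.4831, 0.5136, -0.5673], [-0.0119, -0.7201, -0.6937, 0.8327], [0.0, 0.0, 0.0, 1.0]]}
wrist {'vertical_fov': 59.3429, 'cx': 254.2624, 'cy': 193.1793, 'T_tool_cam': [[0.0009, -0.9492, -0.3145, 0.0808], [1.0, 0.0007, 0.0007, -0.0007], [-0.0005, -0.3145, 0.9492, -0.1631], [0.0, 0.0, 0.0, 1.0]]}
```

View pics/scene0.png

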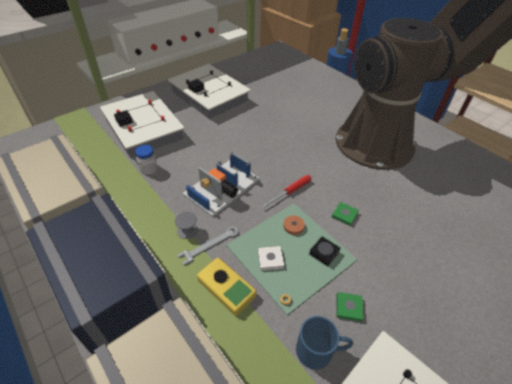

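View pics/side0.png

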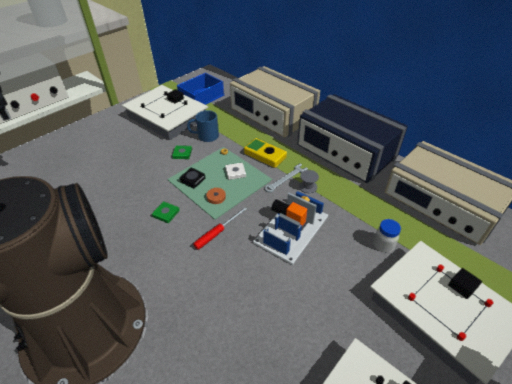

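View pics/wrist0.png

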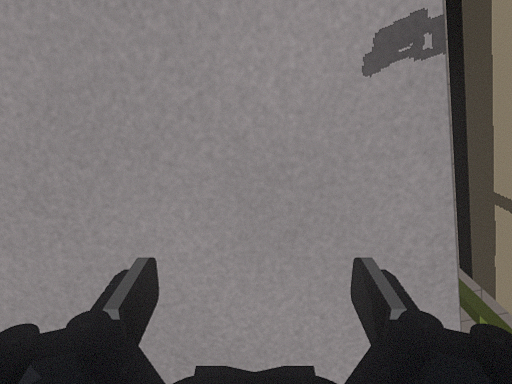

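Run:
```python
import cv2
a=cv2.imread("pics/scene0.png");b=cv2.imread("pics/side0.png")
cv2.imwrite("pics/c1.png",cv2.resize(a[190:320,220:380],None,fx=5,fy=4.6,interpolation=2)[:600])
cv2.imwrite("pics/c2.png",cv2.resize(b[135:225,155:275],None,fx=6,fy=6,interpolation=2))
cv2.imwrite("pics/c3.png",cv2.resize(a[140:220,175:275],None,fx=7,fy=7,interpolation=2))
cv2.imwrite("pics/c4.png",cv2.resize(b[180:270,245:335],None,fx=6.5,fy=6.5,interpolation=2))
```

```text
(no output)
```

View pics/c1.png

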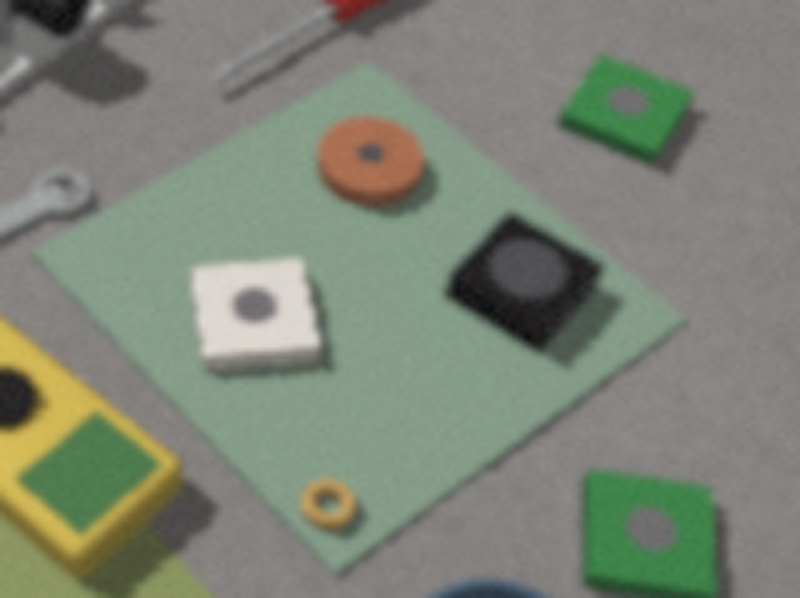

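View pics/c2.png

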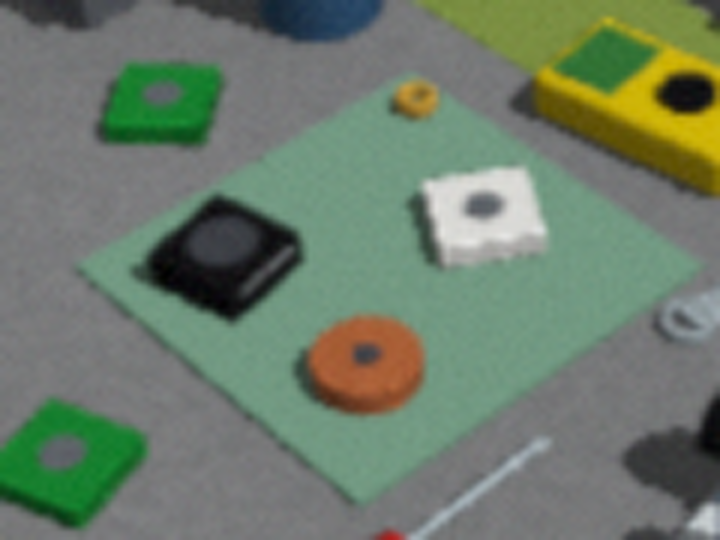

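View pics/c3.png

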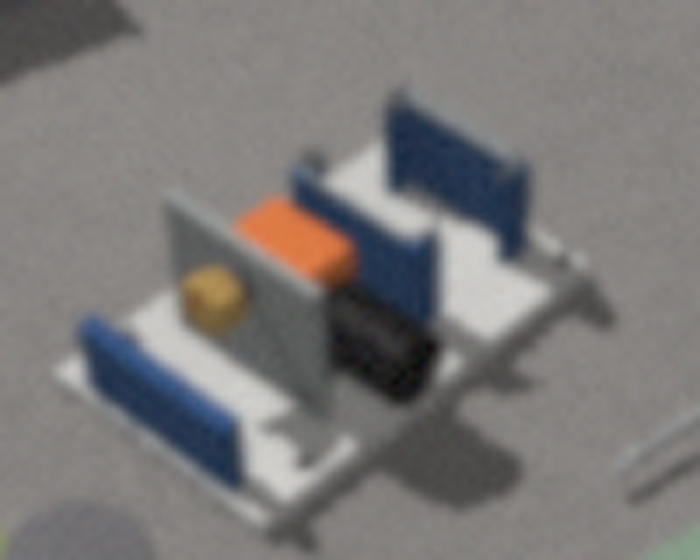

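View pics/c4.png

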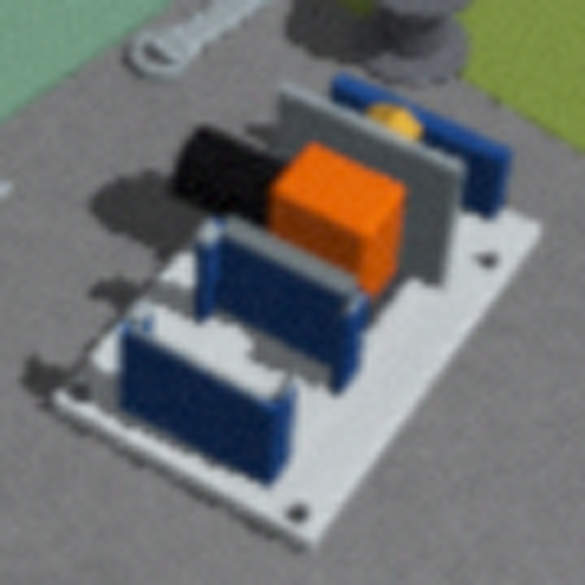

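```bash
cat > h.py <<'E'
import numpy as np,cv2
from scipy.optimize import least_squares
from plant import state,get_image
def K(d):
    f=192/np.tan(np.radians(d["vertical_fov"])/2); return np.array([[f,0,d["cx"]],[0,f,d["cy"]],[0,0,1]])
def camT(d,s=None):
    if "T" in d: return np.array(d["T"])
    A=np.eye(4);A[:3,:3]=s["orientation"];A[:3,3]=s["eef_pos"];return A@np.array(d["T_tool_cam"])
def proj(k,T,P):
    p=(np.linalg.inv(T)@np.c_[P,np.ones(len(P))].T)[:3];q=k@p;return (q[:2]/q[2]).T
def plane(k,T,uv,z):
    r=T[:3,:3]@np.linalg.inv(k)@np.array([uv[0],uv[1],1.]);o=T[:3,3];return (o+r*(z-o[2])/r[2])[:2]
def fit(views,x0):
    # views: list of (k,T,uv,P local)
    def f(x):
        c,s=np.cos(x[2]),np.sin(x[2]);R=np.array([[c,-s,0],[s,c,0],[0,0,1]])
        return np.concatenate([(proj(k,T,P@R.T+[x[0],x[1],0])-uv).ravel() for k,T,uv,P in views])
    r=least_squares(f,x0,loss="soft_l1");return r.x,np.round(f(r.x).reshape(-1,2),1)
E
python3 - <<'E'
from h import *
a=get_image("scene");b=get_image("side");ka,Ta,kb,Tb=K(a),camT(a),K(b),camT(b)
c1=lambda u,v:(220+u/5-.4,190+v/4.6-.4)
c2=lambda u,v:(155+u/6-.4,135+v/6-.4)
c3=lambda u,v:(175+u/7-.4,140+v/7-.4)
c4=lambda u,v:(245+u/6.5-.4,180+v/6.5-.4)
va=np.array([c3(60,372),c3(585,262),c3(170,195),c3(330,290)]);Pa=np.array([[105,-65,12],[-105,65,12],[46,-45,90],[46,45,90]])/1e3
vb=np.array([c4(57,397),c4(312,545),c4(540,228),c4(283,88),c4(463,160)]);Pb=np.array([[-105,65,12],[-105,-65,12],[105,-65,12],[46,45,90],[46,-45,90]])/1e3
for th in(0,1.5,-1.5,3):
    print(fit([(ka,Ta,va,Pa),(kb,Tb,vb,Pb)],[.6,-.1,th]))
for n,z,u,v in(("spacer",.02,(254,305),(484,205)),("disc",.02,(371,154),(367,355)),("body",.028,(528,268),(225,242)),("ring",.014,(330,498),(416,93))):
    print(n,plane(ka,Ta,c1(*u),z),plane(kb,Tb,c2(*v),z))
E
```

```text
(array([ 0.56528556, -0.15740622,  0.18331343]), array([[-1.1,  0.3],
       [ 0.5, -0. ],
       [-0.5,  0. ],
       [-1.6,  0.8],
       [-1. ,  1. ],
       [ 0.1,  0.1],
       [ 0.2, -0.3],
       [-0.7, -0. ],
       [-0.4,  1.6]]))
(array([ 0.56528556, -0.15740622,  0.18331348]), array([[-1.1,  0.3],
       [ 0.5, -0. ],
       [-0.5,  0. ],
       [-1.6,  0.8],
       [-1. ,  1. ],
       [ 0.1,  0.1],
       [ 0.2, -0.3],
       [-0.7, -0. ],
       [-0.4,  1.6]]))
(array([ 0.56528556, -0.15740622,  0.18331348]), array([[-1.1,  0.3],
       [ 0.5, -0. ],
       [-0.5,  0. ],
       [-1.6,  0.8],
       [-1. ,  1. ],
       [ 0.1,  0.1],
       [ 0.2, -0.3],
       [-0.7, -0. ],
       [-0.4,  1.6]]))
(array([ 0.56528556, -0.15740622,  0.18331349]), array([[-1.1,  0.3],
       [ 0.5, -0. ],
       [-0.5,  0. ],
       [-1.6,  0.8],
       [-1. ,  1. ],
       [ 0.1,  0.1],
       [ 0.2, -0.3],
       [-0.7, -0. ],
       [-0.4,  1.6]]))
spacer [0.61881471 0.14037367] [0.62299192 0.14210138]
disc [0.49547183 0.09857062] [0.49844014 0.09873018]
body [0.49208424 0.21489312] [0.49679903 0.21494499]
ring [0.66465117 0.25030235] [0.66899145 0.25182178]
```

```bash
python3 -m handwheel '{"dp":[[0.8,-1,0],[0.8,-1,0],[0.8,-1,0],[0.8,-1,0],[0.8,-1,0],[0.8,-1,0],[0.8,-1,0],[0.8,-1,0],[0.8,-1,0],[0.8,-1,0]],"rot":[[0,0,0],[0,0,0],[0,0,0],[0,0,0],[0,0,0],[0,0,0],[0,0,0],[0,0,0],[0,0,0],[0,0,0]],"jaw":[1,1,1,1,1,1,1,1,1,1]}'
python3 -m handwheel '{"dp":[[0.8,-1,0],[0.8,-1,0],[0.8,-1,0],[0.8,-1,0],[0.8,-1,0],[0.8,-1,0],[0.8,-1,0],[0.8,-1,0],[0.8,-1,0],[0.8,-1,0]],"rot":[[0,0,0],[0,0,0],[0,0,0],[0,0,0],[0,0,0],[0,0,0],[0,0,0],[0,0,0],[0,0,0],[0,0,0]],"jaw":[1,1,1,1,1,1,1,1,1,1]}'
python3 -m handwheel '{"dp":[[0.8,-1,0],[0.8,-1,0],[0.8,-1,0],[0.8,-1,0],[0,0,0],[0,0,0]],"rot":[[0,0,0],[0,0,0],[0,0,0],[0,0,0],[0,0,0],[0,0,0]],"jaw":[1,1,1,1,1,1]}'
cat >> h.py <<'E'
def snap(n,name,crop=None,fx=1):
    import pickle
    s=state();d=get_image(n);im=d["img"][:,:,::-1];pickle.dump((s,d),open(f"pics/{name}.pkl","wb"))
    if crop: im=im[crop[1]:crop[3],crop[0]:crop[2]]
    if fx!=1: im=cv2.resize(im,None,fx=fx,fy=fx,interpolation=2)
    cv2.imwrite(f"pics/{name}.png",im);return s,d
def load(name):
    import pickle;s,d=pickle.load(open(f"pics/{name}.pkl","rb"));return K(d),camT(d,s),s
E
python3 -c "
from h import *
s,d=snap('wrist','w1',None,1.5);print(s['eef_pos'],s['joint_positions'],np.round(s['orientation'],3))"
```

```text
t: 1.08
eef_pos: [0.3105, 0.4314, 0.2093]
orientation: [[-0.973, 0.231, 0.0], [0.231, 0.973, 0.0], [-0.0, 0.0, -1.0]]
ft_force: [-0.6, 0.3, 0.3]
grip_width: 0.0855
t: 1.92
eef_pos: [0.4706, 0.2313, 0.2094]
orientation: [[-0.973, 0.231, 0.0], [0.231, 0.973, 0.0], [-0.0, 0.0, -1.0]]
ft_force: [1.1, 0.6, -0.2]
grip_width: 0.0853
t: 2.42
eef_pos: [0.5344, 0.1515, 0.2091]
orientation: [[-0.973, 0.233, -0.0], [0.233, 0.973, 0.0], [0.0, -0.0, -1.0]]
ft_force: [-1.7, 0.4, -0.6]
grip_width: 0.0855
[0.534432   0.15150321 0.20911556] [ 2.21633035e-01  3.48904686e-01  1.81524534e+00  5.19340316e-05
  9.77633033e-01 -1.11425216e+00] [[-0.973  0.233 -0.   ]
 [ 0.233  0.973  0.   ]
 [ 0.    -0.    -1.   ]]
```

View pics/w1.png

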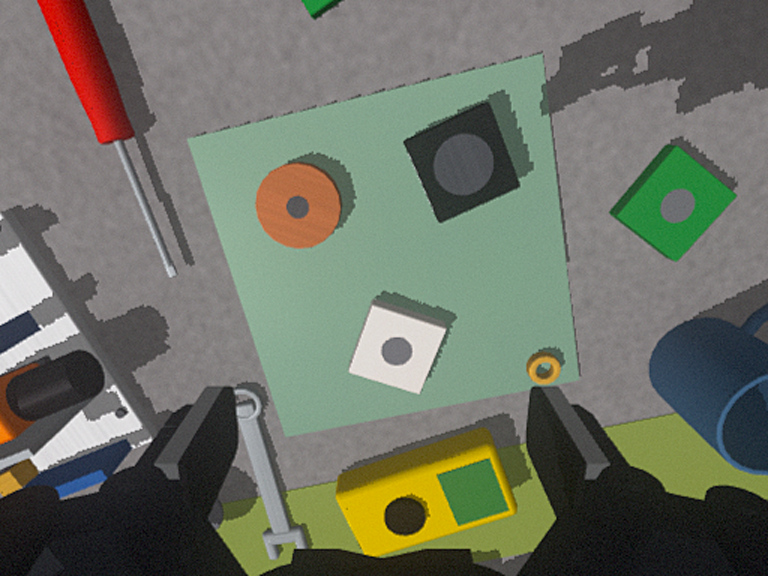

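Run:
```python
import cv2,pickle
s,d=pickle.load(open("pics/w1.pkl","rb"));im=d["img"][:,:,::-1]
cv2.imwrite("pics/w1c.png",cv2.resize(im[60:265,160:355],None,fx=2.9,fy=2.9,interpolation=2))
```

```text
(no output)
```

View pics/w1c.png

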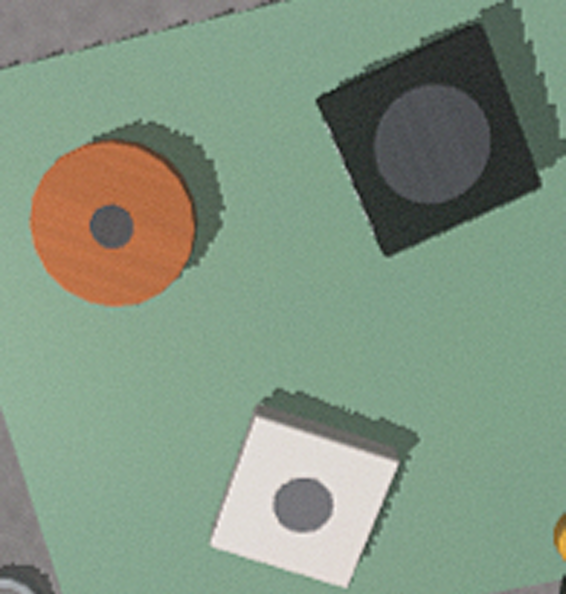

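Run:
```python
from h import *
k,T,s=load("w1")
c=lambda u,v:(160+u/2.9-.35,60+v/2.9-.35)
def sq(cs,z):
    P=np.array([plane(k,T,c(*q),z) for q in cs]);e=np.roll(P,-1,0)-P
    print("c",P.mean(0),"len",np.linalg.norm(e,axis=1),"ang",np.degrees(np.arctan2(e[:,1],e[:,0]))%90)
sq([(318,100),(481,25),(541,186),(388,256)],.028);print(plane(k,T,c(432,144),.028))
sq([(257,415),(399,459),(348,587),(211,546)],.020);print(plane(k,T,c(303,504),.02))
print("disc",plane(k,T,c(112,226),.02),plane(k,T,c(113,224),.02))
R=s["orientation"];print(np.degrees(np.arctan2(R[1,1],R[0,1])))
```

```text
c [0.49371403 0.21619879] len [0.05859078 0.05784511 0.05772657 0.05904977] ang [10.55269957 11.46780505 11.72852644 12.29970474]
[0.4936798 0.2162352]
c [0.61889435 0.14275835] len [0.05808866 0.05924471 0.05845165 0.0589606 ] ang [58.31378944 58.37962422 58.03462111 58.02787001]
[0.61908732 0.14242184]
disc [0.49612527 0.10001377] [0.49551836 0.10056686]
76.53892049548648
```

```bash
python3 -m handwheel '{"dp":[[-0.5,0.8,-0.5],[-0.5,0.8,-0.5],[-0.5,0.8,-0.5],[-0.5,0.8,-0.5],[-0.04,0.04,-1],[0,0,-1],[0,0,-1],[0,0,-1],[0,0,-1],[0,0,0]],"rot":[[0,0,1],[0,0,1],[0,0,1],[0,0,1],[0,0,1],[0,0,0.45],[0,0,0],[0,0,0],[0,0,0],[0,0,0]],"jaw":[1,1,1,1,1,1,1,1,1,1]}'
python3 -c "
from h import *
s,d=snap('wrist','w2',None,1.5);print(s['eef_pos'],np.round(s['orientation'],3))"
```

```text
t: 3.3
eef_pos: [0.4903, 0.2173, 0.0664]
orientation: [[-0.979, -0.203, -0.005], [-0.203, 0.979, -0.002], [0.005, -0.001, -1.0]]
ft_force: [-1.9, -0.1, -0.1]
grip_width: 0.0852
[0.49030451 0.21732615 0.06643855] [[-0.979 -0.203 -0.005]
 [-0.203  0.979 -0.002]
 [ 0.005 -0.001 -1.   ]]
```

View pics/w2.png

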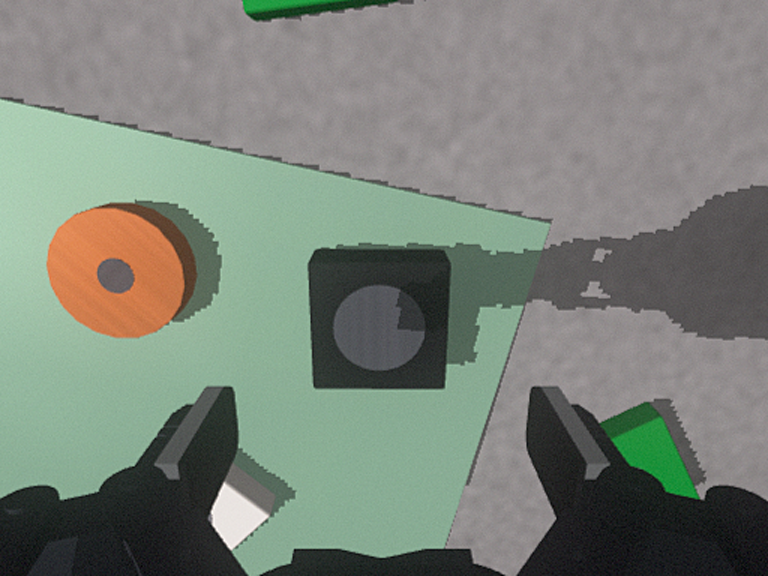

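Run:
```python
from h import *
k,T,s=load("w2")
print(plane(k,T,(379/1.5,328/1.5),.028));print(state()["eef_pos"])
P=np.array([plane(k,T,(u/1.5,v/1.5),.028) for u,v in((313,388),(445,388),(449,264),(309,267))]);e=np.roll(P,-1,0)-P;print(P.mean(0),np.linalg.norm(e,axis=1),np.degrees(np.arctan2(e[:,1],e[:,0]))%90)
```

```text
[0.49340142 0.2163631 ]
[0.4911586  0.21749591 0.06807625]
[0.49396484 0.21646538] [0.05922302 0.05756497 0.0579394  0.05628116] [11.76254748 12.35220808 13.03355857 11.04435236]
```

```bash
python3 -m handwheel '{"dp":[[0,0,-0.8],[0,0,-0.8],[0,0,-0.8],[0,0,-0.6],[0,0,0],[0,0,0]],"rot":[[0,0,0],[0,0,0],[0,0,0],[0,0,0],[0,0,0],[0,0,0]],"jaw":[1,1,1,1,1,-1]}' 40
python3 -m handwheel '{"dp":[[0,0,0],[0,0,0],[0,0,0],[0,0,0],[0,0,0]],"rot":[[0,0,0],[0,0,0],[0,0,0],[0,0,0],[0,0,0]],"jaw":[-1,-1,-1,-1,-1]}' 40
```

```text
t: 3.85
eef_pos: [0.4932, 0.2177, 0.0102]
orientation: [[-0.979, -0.202, 0.0], [-0.202, 0.979, 0.0], [-0.0, 0.0, -1.0]]
ft_force: [0.2, 0.3, 0.4]
grip_width: 0.0756
t: 4.27
eef_pos: [0.4934, 0.2174, 0.0097]
orientation: [[-0.979, -0.202, 0.001], [-0.202, 0.979, 0.0], [-0.001, 0.0, -1.0]]
ft_force: [0.3, 0.2, 0.0]
grip_width: 0.012
```

```bash
python3 -c "
from h import *
s,d=snap('wrist','w3',None,1.5);print(s['eef_pos'],s['grip_width'],s['ft_force'])"
```

```text
[0.49337179 0.21735046 0.00973136] 0.011961079459195695 [0.30792325 0.16478555 0.00117099]
```

View pics/w3.png

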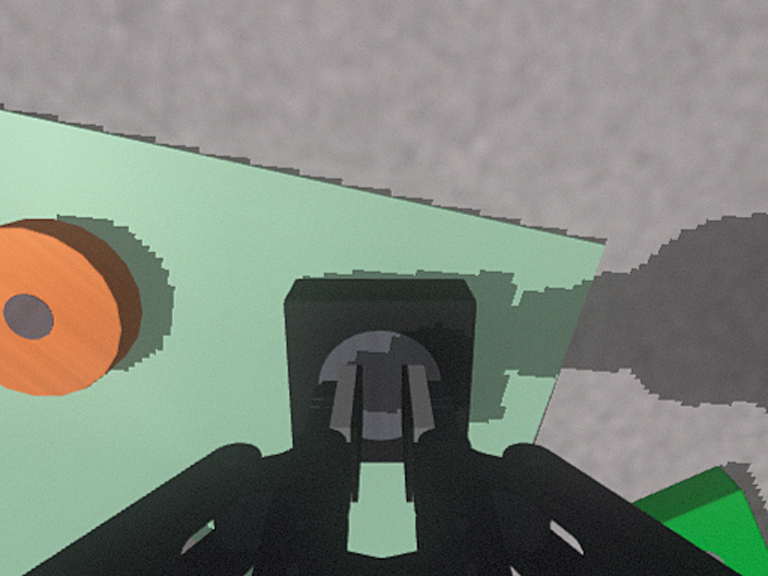

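```bash
python3 -c "
from h import *
snap('side','s1',(130,110,290,230),5);snap('scene','sc1',(280,180,400,280),6)
k,T,s=load('w3');print(plane(k,T,(379/1.5,385/1.5),.028),s['grip_width'],state()['grip_width'])
R=s['orientation']
for z in(0,-.01,-.02,-.03): print(proj(k,T,np.array([s['eef_pos']+R@np.array([0.011*i,j*.006,z]) for i in(-1,1) for j in (-1,1)]))*1.5)
"
```

```text
[0.49281419 0.21587967] 0.011961079459195695 0.00022454140196394244
[[366.36103739 389.14909072]
 [399.35753963 389.16498522]
 [365.82920551 333.37101561]
 [400.11725891 333.39087524]]
[[365.56095527 403.68626121]
 [400.35383214 403.70213691]
 [364.96587757 345.34713793]
 [401.19782779 345.36736496]]
[[364.66873901 419.89747203]
 [401.46484618 419.91321909]
 [363.99877304 358.76285351]
 [402.40827804 358.78339546]]
[[363.6675016  438.08955313]
 [402.71160731 438.10502065]
 [362.90798365 373.89433089]
 [403.77352405 373.91510547]]
```

View pics/s1.png

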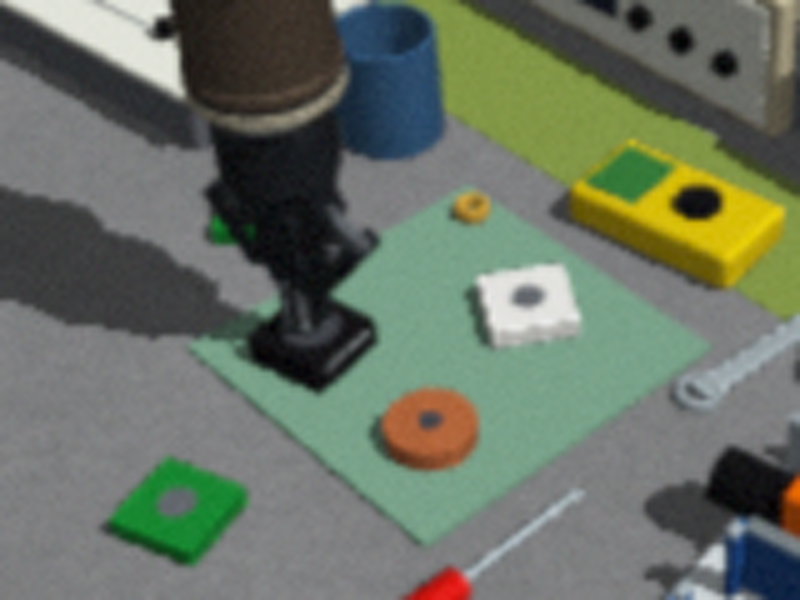

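View pics/sc1.png

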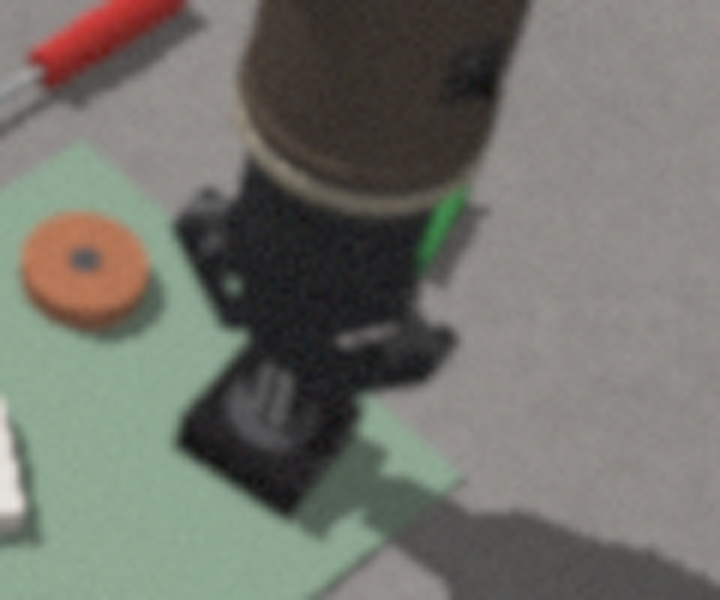

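Run:
```python
from h import *
k,T,s=load("w1")
c=[(189,138),(543,55),(579,377),(287,436)]
for z in(.004,-.01,-.02):
    P=np.array([plane(k,T,(u/1.5,v/1.5),z) for u,v in c]);e=np.roll(P,-1,0)-P;print(z,np.linalg.norm(e,axis=1),P.mean(0))
s,d=snap('wrist','w4',(200,200,310,320),5);print(s['grip_width'],s['eef_pos'])
```

```text
0.004 [0.24748255 0.24518686 0.2473555  0.24827777] [0.56029204 0.15868782]
-0.01 [0.25689134 0.25450836 0.25675945 0.25771678] [0.56426972 0.15827301]
-0.02 [0.26361189 0.26116658 0.26347656 0.26445893] [0.56711091 0.15797672]
0.00022454140196394244 [0.49317163 0.21724157 0.00941243]
```

View pics/w4.png

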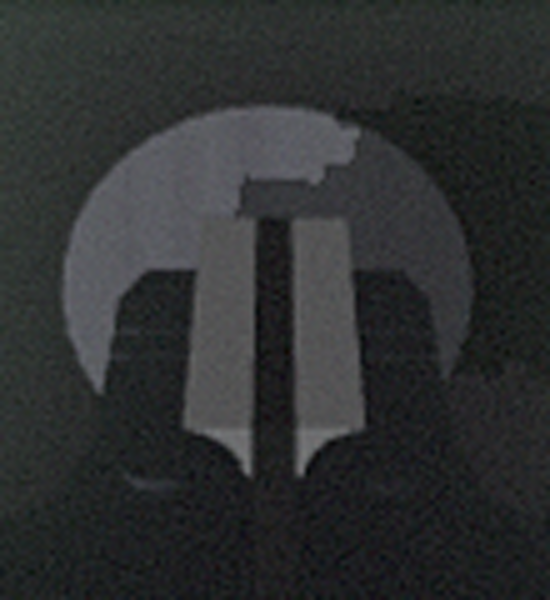

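Run:
```python
from h import *
for n,o,f in(("s1",(130,110),5),("sc1",(280,180),6)):
    k,T,s=load(n);p=s['eef_pos']
    print(n,[(z,((proj(k,T,np.array([[p[0],p[1],z]]))[0]-o+.4)*f).round()) for z in(.01,.028,.035,.045)])
```

```text
s1 [(0.01, array([310., 348.])), (0.028, array([306., 328.])), (0.035, array([305., 320.])), (0.045, array([303., 308.]))]
sc1 [(0.01, array([269., 437.])), (0.028, array([276., 414.])), (0.035, array([278., 405.])), (0.045, array([282., 392.]))]
```

```bash
python3 -m handwheel '{"dp":[[0,0,0],[0,0,0],[0,0,0],[0,0,0],[0,0,0],[0,0,-0.4],[0,0,-0.4],[0,0,-0.4],[0,0,0]],"rot":[[0,0,0],[0,0,0],[0,0,0],[0,0,0],[0,0,0],[0,0,0],[0,0,0],[0,0,0],[0,0,0]],"jaw":[1,1,1,1,1,1,1,1,1]}' 40
python3 -c "
from h import *
snap('wrist','w5',None,1.5)"
```

```text
t: 5.22
eef_pos: [0.4921, 0.2168, -0.0166]
orientation: [[-0.979, -0.202, -0.002], [-0.202, 0.979, -0.001], [0.002, -0.0, -1.0]]
ft_force: [-0.6, -0.4, -0.5]
grip_width: 0.0849
```

View pics/w5.png

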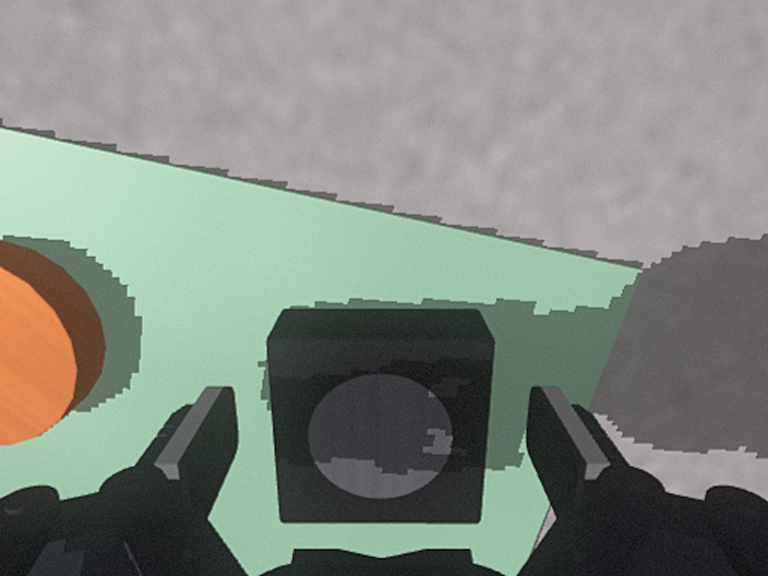

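```bash
python3 -m handwheel '{"dp":[[0,0,0],[0,0,0],[0,0,0],[0,0,0]],"rot":[[0,0,0],[0,0,0],[0,0,0],[0,0,0]],"jaw":[-1,-1,-1,-1]}' 40
python3 -c "
from h import *
snap('wrist','w6',None,1.5);snap('side','s6',(130,110,290,230),5)"
```

```text
t: 5.6
eef_pos: [0.4933, 0.2173, -0.0144]
orientation: [[-0.979, -0.202, 0.0], [-0.202, 0.979, 0.0], [-0.0, 0.0, -1.0]]
ft_force: [-0.7, 0.6, 1.4]
grip_width: 0.0591
```

View pics/w6.png

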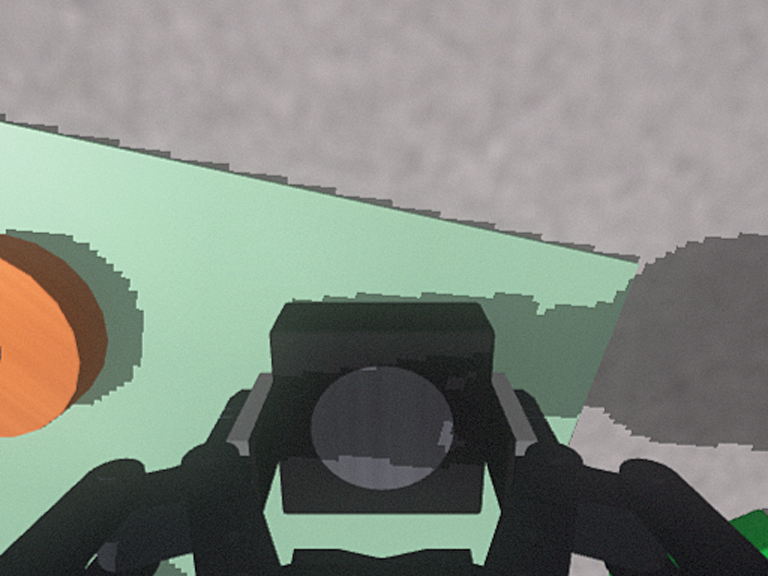

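View pics/s6.png

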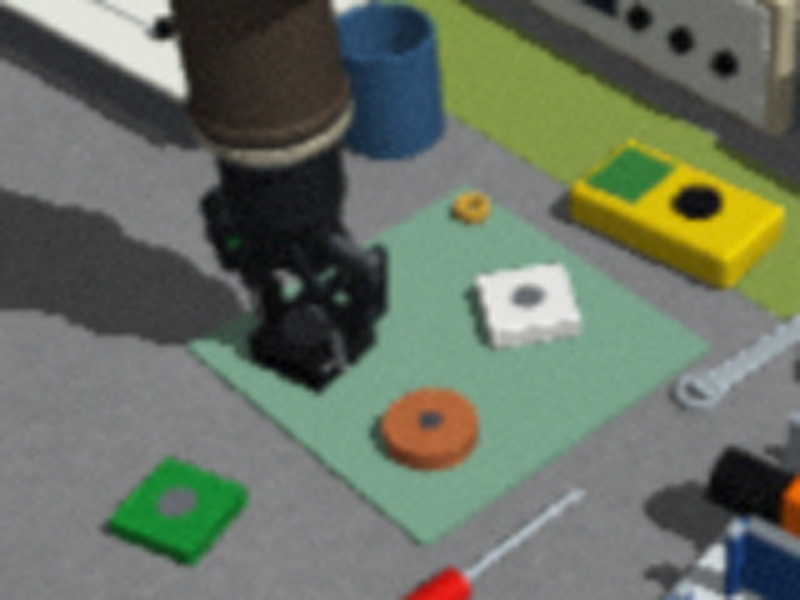

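```bash
python3 -m handwheel '{"dp":[[0,0,0.5],[0,0,1],[0,0,1],[0.2,-0.5,1],[0.2,-1,1],[0.2,-1,1],[0.2,-1,1],[0.2,-1,1],[0.2,-1,0.5],[0.2,-1,0]],"rot":[[0,0,0],[0,0,0],[0,0,0],[0,0,0],[0,0,-0.2],[0,0,0],[0,0,0],[0,0,0],[0,0,0],[0,0,0]],"jaw":[-1,-1,-1,-1,-1,-1,-1,-1,-1,-1]}' 40
python3 -m handwheel '{"dp":[[0.2,-1,0],[0.2,-1,0],[0.2,-1,0],[0.2,-1,0],[0.2,-1,0],[0.2,-1,0],[0.2,-1,0],[0.2,-1,0],[0.2,-1,0],[0.2,-1,0]],"rot":[[0,0,0],[0,0,0],[0,0,0],[0,0,0],[0,0,0],[0,0,0],[0,0,0],[0,0,0],[0,0,0],[0,0,0]],"jaw":[-1,-1,-1,-1,-1,-1,-1,-1,-1,-1]}' 40
python3 -m handwheel '{"dp":[[0.2,-1,0],[0.2,-1,0],[0,-0.5,0],[0,0,0],[0,0,0]],"rot":[[0,0,0],[0,0,0],[0,0,0],[0,0,0],[0,0,0]],"jaw":[-1,-1,-1,-1,-1]}' 40
python3 -c "
from h import *
snap('wrist','w7',None,1.5)"
```

```text
t: 6.53
eef_pos: [0.5226, 0.0865, 0.1485]
orientation: [[-0.982, -0.186, 0.004], [-0.186, 0.983, 0.0], [-0.004, -0.0, -1.0]]
ft_force: [0.7, -0.2, -1.4]
grip_width: 0.0591
t: 7.37
eef_pos: [0.5611, -0.1137, 0.1461]
orientation: [[-0.983, -0.186, 0.0], [-0.186, 0.983, -0.0], [-0.0, -0.0, -1.0]]
ft_force: [0.5, 0.5, -2.1]
grip_width: 0.0593
t: 7.78
eef_pos: [0.5687, -0.1627, 0.1455]
orientation: [[-0.983, -0.185, -0.0], [-0.185, 0.983, 0.0], [0.0, 0.0, -1.0]]
ft_force: [0.8, -0.1, -1.1]
grip_width: 0.059
```

View pics/w7.png

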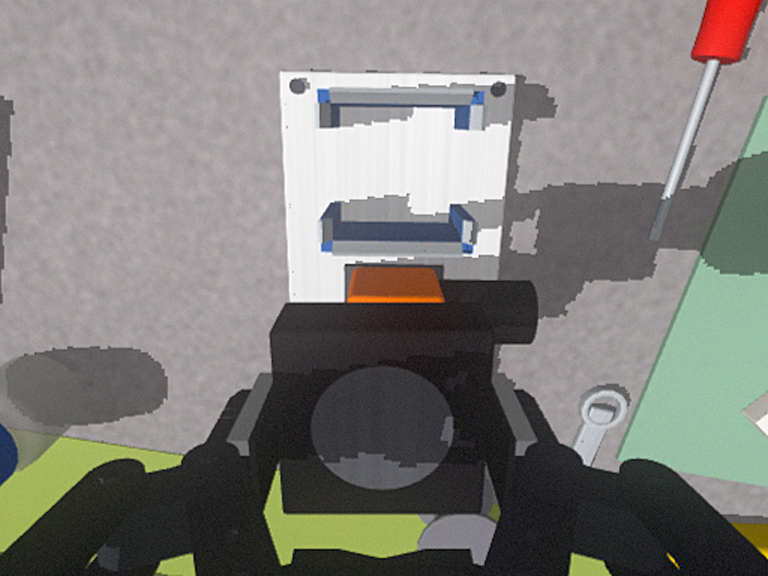

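Run:
```python
import cv2
im=cv2.imread("pics/w7.png");cv2.imwrite("pics/w7c.png",cv2.resize(im[50:310,265:545],None,fx=2.3,fy=2.3,interpolation=2))
```

```text
(no output)
```

View pics/w7c.png

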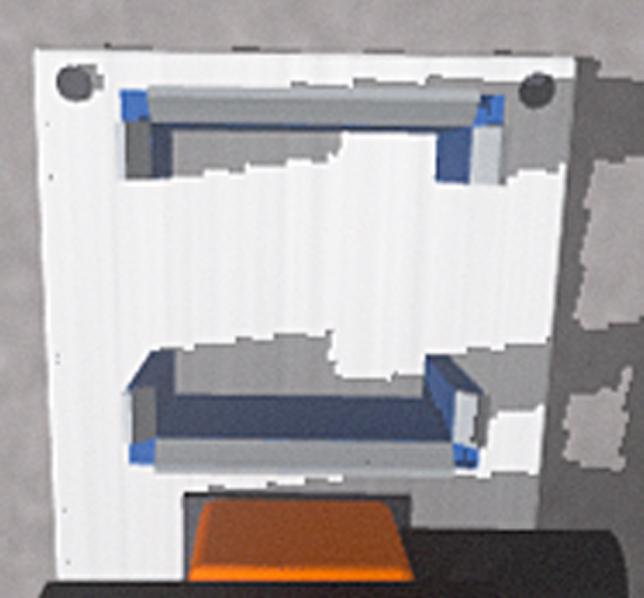

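Run:
```python
from h import *
k,T,s=load("w7")
c=lambda u,v:((265+u/2.3)/1.5,(50+v/2.3)/1.5)
uv=np.array([c(36,50),c(575,57),c(203,502),c(387,502)]);P=np.array([[-105,-65,12],[-105,65,12],[3,-25,74],[3,25,74]])/1e3
x,r=fit([(k,T,uv,P)],[.565,-.157,.183]);print(x,r)
x2,r2=fit([(k,T,uv[:2],P[:2])],[.565,-.157,.183]);print(x2,r2)
for x in(x,x2):
    cs,sn=np.cos(x[2]),np.sin(x[2]);R=np.array([[cs,-sn,0],[sn,cs,0],[0,0,1]])
    q=proj(k,T,np.array([[-87,0,64],[-23,0,64],[-105,0,12],[-55,0,12],[-55,-65,12],[-55,65,12]])/1e3@R.T+[x[0],x[1],0])*1.5
    print(((q-[265,50])*2.3).round(), "pocket",x[:2]+R[:2,:2]@[-.055,0])
k2=k; 
# body in hand: circle centre wrt tool
for z in (0.19,): pass
k6,T6,s6=load("w6");print("body centre after grasp",plane(k6,T6,(382/1.5,428/1.5),.028),s6["eef_pos"])
print(s["eef_pos"])
```

```text
[ 0.56474978 -0.15675553  0.16863575] [[-2.  -2.5]
 [ 2.  -1.3]
 [-5.6 18.4]
 [ 8.9 19.6]]
[ 0.56607657 -0.15579467  0.17515831] [[-1.9  0. ]
 [ 1.9  0.1]]
[[312. 120.]
 [303. 438.]
 [306.  47.]
 [300. 265.]
 [ 38. 260.]
 [561. 270.]] pocket [ 0.51052998 -0.1659866 ]
[[312. 128.]
 [305. 445.]
 [306.  54.]
 [301. 271.]
 [ 40. 268.]
 [562. 275.]] pocket [ 0.51191813 -0.16537919]
body centre after grasp [0.49254378 0.21676333] [ 0.49329447  0.21733208 -0.01437755]
[ 0.56868094 -0.16273824  0.14554945]
```

Run:
```python
from h import *
k,T,s=load("w7")
c=lambda u,v:((265+u/2.3)/1.5,(50+v/2.3)/1.5)
uv=np.array([c(36,50),c(575,57),c(190,567),c(413,567)]);P=np.array([[-105,-65,12],[-105,65,12],[3,-25,74],[3,25,74]])/1e3
x,r=fit([(k,T,uv,P)],[.565,-.157,.183]);print(x,r)
cs,sn=np.cos(x[2]),np.sin(x[2]);R=np.array([[cs,-sn],[sn,cs]]);print("pocket",x[:2]+R@[-.055,0],"bolt+4.5",x[:2]+R@[.069,0])
```

```text
[ 0.56551158 -0.15627918  0.17424001] [[-2.3 -0.9]
 [ 1.6 -0.7]
 [-1.4  0.8]
 [ 1.8  1.6]]
pocket [ 0.51134436 -0.16581396] bolt+4.5 [ 0.63346682 -0.14431736]
```

```bash
python3 -m handwheel '{"dp":[[-0.95,-0.05,0],[-0.95,-0.05,0],[-0.94,-0.06,-0.5],[0,0,-1],[0,0,-1],[0,0,-1],[0,0,-0.5],[0,0,0],[0,0,0]],"rot":[[0,0,0],[0,0,0],[0,0,0],[0,0,0],[0,0,0],[0,0,0],[0,0,0],[0,0,0],[0,0,0]],"jaw":[-1,-1,-1,-1,-1,-1,-1,-1,-1]}' 40
python3 -c "
from h import *
snap('wrist','w8',None,1.5)"
```

```text
t: 8.58
eef_pos: [0.5122, -0.1653, 0.0654]
orientation: [[-0.982, -0.187, -0.001], [-0.187, 0.982, 0.0], [0.001, 0.001, -1.0]]
ft_force: [0.3, 0.6, -1.2]
grip_width: 0.0593
```

View pics/w8.png

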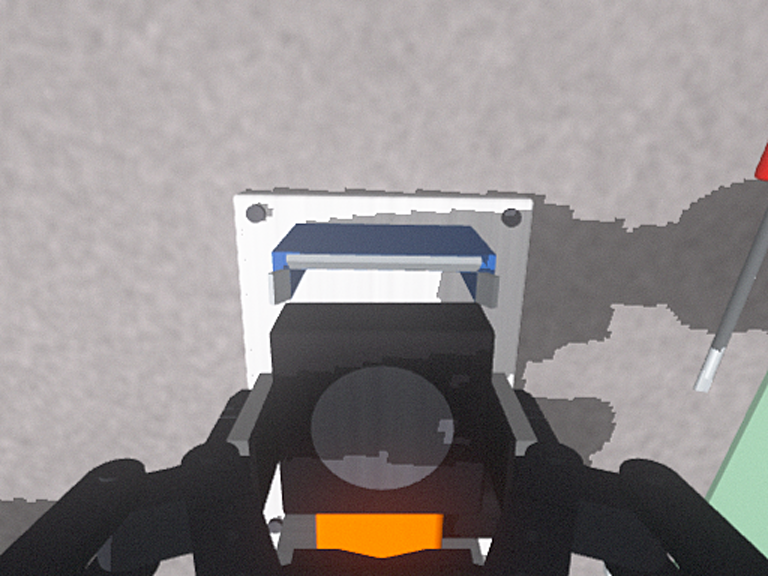

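Run:
```python
from h import *
k,T,s=load("w8");p=s["eef_pos"]
R=s["orientation"]
def loc(u,v,z): q=plane(k,T,(u/1.5,v/1.5),z)-p[:2]; return (R[:2,:2].T@q).round(4)
print("lead-in inner edge .064",loc(384,270,.064),"outer .070",loc(384,254,.07))
for z in(.084,.087): print("body bottom front",loc(383,303,z))
for z in(.108,.111): print("body top front/back",loc(383,334,z),loc(383,513,z))
print("base corners",loc(235,195,.012),loc(532,195,.012))
```

```text
lead-in inner edge .064 [0.0336 0.0003] outer .070 [0.0407 0.0003]
body bottom front [ 0.029  -0.0001]
body bottom front [ 0.0301 -0.0001]
body top front/back [ 0.0291 -0.0002] [-0.028  -0.0001]
body top front/back [ 0.0304 -0.0002] [-0.0253 -0.0001]
base corners [ 0.0518 -0.0627] [0.0519 0.0635]
```

```bash
python3 -m handwheel '{"dp":[[-0.04,0,-0.5],[0,0,-0.5],[0,0,-0.5],[0,0,-0.5],[0,0,-0.5],[0,0,-0.5],[0,0,-0.5],[0,0,-0.1],[0,0,0],[0,0,0]],"rot":[[0,0,0],[0,0,0],[0,0,0],[0,0,0],[0,0,0],[0,0,0],[0,0,0],[0,0,0],[0,0,0],[0,0,0]],"jaw":[-1,-1,-1,-1,-1,-1,-1,-1,-1,-1]}' 40
```

```text
t: 9.47
eef_pos: [0.5114, -0.1659, -0.0073]
orientation: [[-0.983, -0.186, -0.0], [-0.186, 0.983, 0.0], [0.0, 0.0, -1.0]]
ft_force: [-0.1, 0.6, 0.2]
grip_width: 0.0596
```

```bash
python3 -m handwheel '{"dp":[[0,0,0],[0,0,0],[0,0,0],[0,0,0],[0,0,0.5],[0,0,1],[0,0,1],[0,0,1],[0,0,1],[0,0,1]],"rot":[[0,0,0],[0,0,0],[0,0,0],[0,0,0],[0,0,0],[0,0,0],[0,0,0],[0,0,0],[0,0,0],[0,0,0]],"jaw":[1,1,1,1,1,1,1,1,1,1]}' 40
python3 -c "
from h import *
snap('wrist','w9',None,1.5)"
```

```text
t: 10.3
eef_pos: [0.5114, -0.1659, 0.1051]
orientation: [[-0.983, -0.186, 0.0], [-0.186, 0.983, -0.0], [-0.0, -0.0, -1.0]]
ft_force: [0.4, 0.1, 0.2]
grip_width: 0.0851
```

View pics/w9.png

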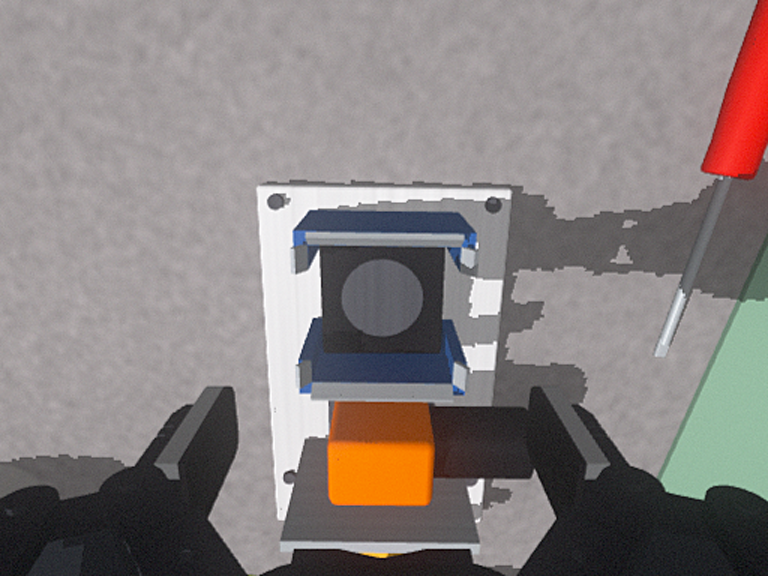

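```bash
python3 -m handwheel '{"dp":[[0,0.5,0.5],[0.4,1,0],[0.4,1,0],[0.4,1,0],[0.4,1,0],[0.4,1,0],[0.4,1,0],[0.4,1,0],[0.4,1,0],[0.4,1,0]],"rot":[[0,0,0],[0,0,0],[0,0,-1],[0,0,-1],[0,0,-1],[0,0,-1],[0,0,-1],[0,0,-1],[0,0,-1],[0,0,-1]],"jaw":[1,1,1,1,1,1,1,1,1,1]}' 40
python3 -m handwheel '{"dp":[[0.4,1,0],[0.4,1,0],[0.4,1,0],[0.4,1,-0.2],[0.2,1,-0.2],[0,0.9,-0.2],[0,0,0],[0,0,0],[0,0,0]],"rot":[[0,0,-1],[0,0,-0.3],[0,0,0],[0,0,0],[0,0,0],[0,0,0],[0,0,0],[0,0,0],[0,0,0]],"jaw":[1,1,1,1,1,1,1,1,1]}' 40
python3 -c "
from h import *
snap('wrist','w10',None,1.5)"
```

```text
t: 11.18
eef_pos: [0.5832, 0.0257, 0.1136]
orientation: [[-0.898, 0.441, -0.001], [0.441, 0.898, 0.0], [0.001, -0.0, -1.0]]
ft_force: [-0.2, 0.1, 0.0]
grip_width: 0.0855
t: 11.93
eef_pos: [0.619, 0.1421, 0.1015]
orientation: [[-0.849, 0.528, -0.001], [0.528, 0.849, -0.0], [0.0, -0.0, -1.0]]
ft_force: [1.0, 0.3, 0.1]
grip_width: 0.0852
```

View pics/w10.png

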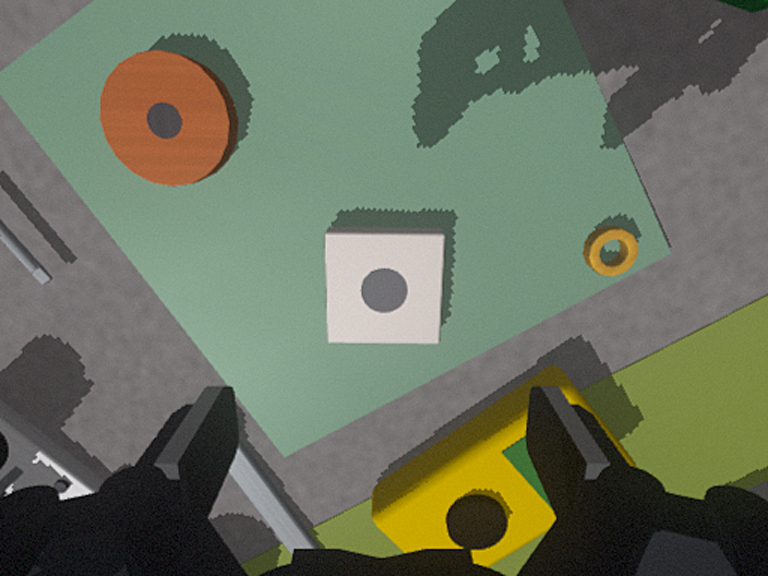

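Run:
```python
from h import *
k,T,s=load("w10");p=s["eef_pos"];R=s["orientation"]
c=plane(k,T,(384/1.5,290/1.5),.02);P=np.array([plane(k,T,(u/1.5,v/1.5),.02) for u,v in((327,235),(443,233),(439,343),(329,342))]);print(c,P.mean(0),p,R[:2,:2].T@(c-p[:2]))
print("disc",plane(k,T,(164/1.5,120/1.5),.02))
k,T,s=load("w9");print("body in pocket",plane(k,T,(382/1.5,297/1.5),.036))
```

```text
[0.61983231 0.14248111] [0.6200393  0.14263667] [0.6190177  0.14209198 0.10145303] [-0.00048631  0.0007606 ]
disc [0.49674981 0.09993097]
body in pocket [ 0.51106148 -0.1661946 ]
```

```bash
python3 -m handwheel '{"dp":[[0.02,0.02,-1],[0.02,0,-1],[0,0,-1],[0,0,-1],[0,0,-1],[0,0,-0.6],[0,0,-0.32],[0,0,0],[0,0,0],[0,0,0]],"rot":[[0,0,0],[0,0,0],[0,0,0],[0,0,0],[0,0,0],[0,0,0],[0,0,0],[0,0,0],[0,0,0],[0,0,0]],"jaw":[1,1,1,1,1,1,1,1,1,-1]}' 40
python3 -m handwheel '{"dp":[[0,0,0],[0,0,0],[0,0,0],[0,0,0]],"rot":[[0,0,0],[0,0,0],[0,0,0],[0,0,0]],"jaw":[-1,-1,-1,-1]}' 40
python3 -c "
from h import *
snap('wrist','w11',None,1.5)"
```

```text
t: 12.82
eef_pos: [0.6211, 0.1425, -0.016]
orientation: [[-0.849, 0.529, 0.001], [0.529, 0.849, 0.0], [-0.001, 0.001, -1.0]]
ft_force: [0.0, -0.1, -0.3]
grip_width: 0.0754
t: 13.15
eef_pos: [0.6211, 0.1426, -0.0158]
orientation: [[-0.849, 0.528, 0.002], [0.528, 0.849, 0.0], [-0.001, 0.001, -1.0]]
ft_force: [-1.4, -0.9, 6.7]
grip_width: 0.0589
```

View pics/w11.png

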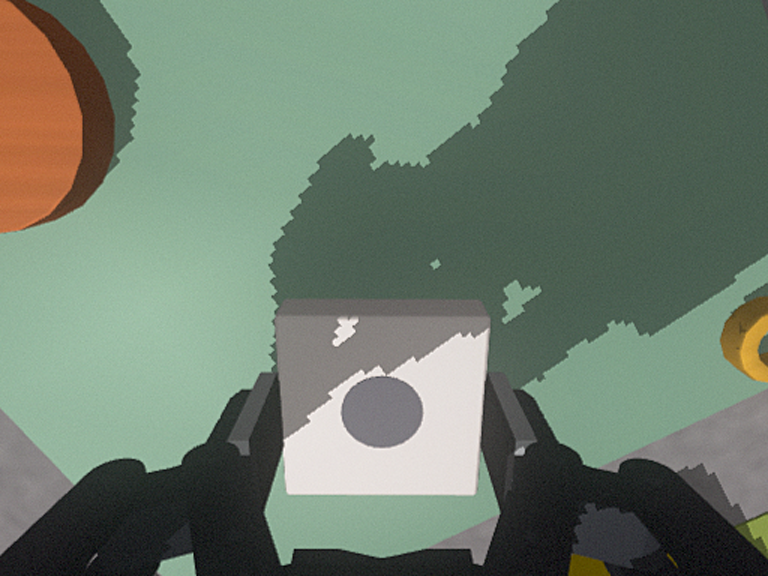

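```bash
python3 -m handwheel '{"dp":[[0,0,0.4],[0,0,1],[0,0,1],[0,-0.5,1],[-0.4,-1,1],[-0.4,-1,1],[-0.4,-1,0.6],[-0.4,-1,0],[-0.4,-1,0],[-0.4,-1,0]],"rot":[[0,0,0],[0,0,0],[0,0,0],[0,0,1],[0,0,1],[0,0,1],[0,0,1],[0,0,1],[0,0,1],[0,0,1]],"jaw":[-1,-1,-1,-1,-1,-1,-1,-1,-1,-1]}' 40
python3 -m handwheel '{"dp":[[-0.4,-1,0],[-0.4,-1,0],[-0.4,-1,0],[-0.4,-1,0],[-0.4,-1,0],[-0.4,-1,0],[-0.4,-1,0],[-0.4,-1,0],[-0.3,-0.9,0],[0,0,0]],"rot":[[0,0,1],[0,0,1],[0,0,0.25],[0,0,0],[0,0,0],[0,0,0],[0,0,0],[0,0,0],[0,0,0],[0,0,0]],"jaw":[-1,-1,-1,-1,-1,-1,-1,-1,-1,-1]}' 40
python3 -m handwheel '{"dp":[[0,0,0],[0,0,0]],"rot":[[0,0,0],[0,0,0]],"jaw":[-1,-1]}' 40
python3 -c "
from h import *
k,T,s=load('w11');R=s['orientation'];print(R[:2,:2].T@(plane(k,T,(382/1.5,411/1.5),.02)-s['eef_pos'][:2]))
snap('wrist','w12',None,1.5)"
```

```text
t: 14.03
eef_pos: [0.5722, 0.0116, 0.1043]
orientation: [[-1.0, -0.007, 0.002], [-0.007, 1.0, -0.0], [-0.002, -0.0, -1.0]]
ft_force: [-0.2, -0.5, -0.7]
grip_width: 0.0585
t: 14.87
eef_pos: [0.5017, -0.1681, 0.1038]
orientation: [[-0.984, -0.18, 0.001], [-0.18, 0.984, -0.001], [-0.001, -0.001, -1.0]]
ft_force: [-0.2, 0.1, -0.2]
grip_width: 0.0587
t: 15.03
eef_pos: [0.5026, -0.1653, 0.1034]
orientation: [[-0.983, -0.182, 0.001], [-0.182, 0.983, -0.0], [-0.001, -0.0, -1.0]]
ft_force: [-0.4, 1.2, -1.5]
grip_width: 0.0587
[ 0.00169791 -0.00043274]
```

View pics/w12.png

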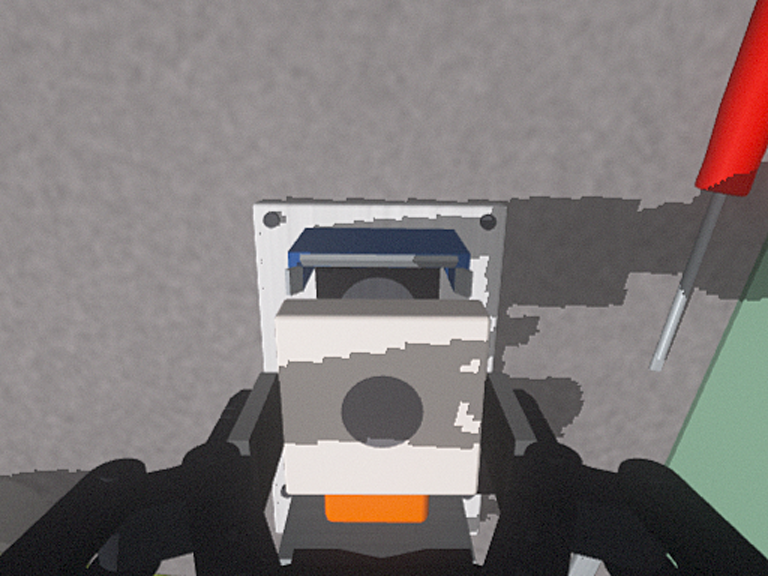

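```bash
python3 -m handwheel '{"dp":[[0.3,0,0],[0.21,0,-0.6],[0,0,-0.9],[0,0,-0.9],[0,0,0],[0,0,0]],"rot":[[0,0,0],[0,0,0],[0,0,0],[0,0,0],[0,0,0],[0,0,0]],"jaw":[-1,-1,-1,-1,-1,-1]}' 40
python3 -c "
from h import *
snap('wrist','w13',None,1.5)"
```

```text
t: 15.58
eef_pos: [0.5121, -0.1648, 0.0538]
orientation: [[-0.983, -0.183, -0.002], [-0.183, 0.983, 0.001], [0.002, 0.001, -1.0]]
ft_force: [0.5, 0.1, -0.4]
grip_width: 0.0588
```

View pics/w13.png

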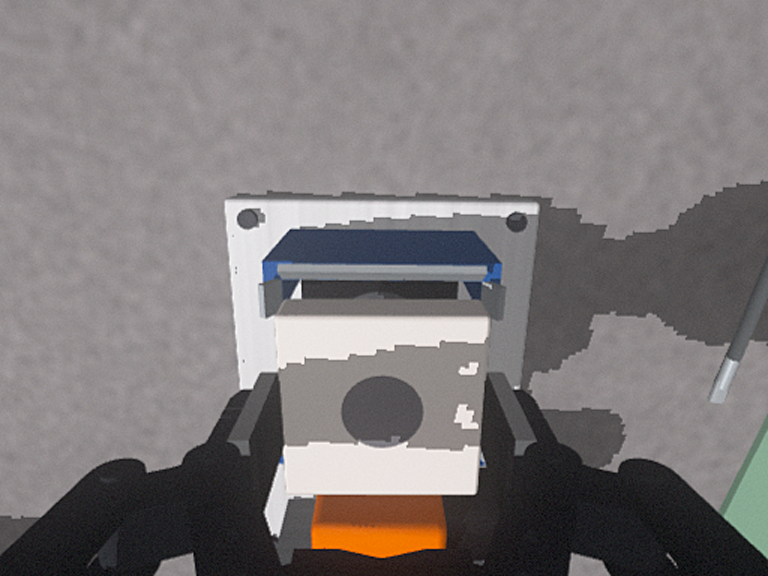

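Run:
```python
from h import *
k,T,s=load("w13");p=s["eef_pos"];R=s["orientation"]
def loc(u,v,z): q=plane(k,T,(u/1.5,v/1.5),z)-p[:2]; return (R[:2,:2].T@q).round(4)
print(loc(382,279,.064),loc(382,299,.0738),loc(382,314,.0898),loc(382,494,.0898),loc(225,198,.012),loc(539,200,.012))
```

```text
[ 0.034  -0.0004] [ 0.0307 -0.0004] [ 0.032  -0.0005] [-0.0268 -0.0004] [ 0.0522 -0.0635] [0.0515 0.0631]
```

```bash
python3 -m handwheel '{"dp":[[-0.04,0,-0.4],[0,0,-0.4],[0,0,-0.4],[0,0,-0.4],[0,0,-0.3],[0,0,0],[0,0,0]],"rot":[[0,0,0],[0,0,0],[0,0,0],[0,0,0],[0,0,0],[0,0,0],[0,0,0]],"jaw":[-1,-1,-1,-1,-1,-1,-1]}' 40
```

```text
t: 16.22
eef_pos: [0.5115, -0.1655, 0.0162]
orientation: [[-0.983, -0.182, -0.001], [-0.182, 0.983, 0.0], [0.001, 0.0, -1.0]]
ft_force: [-0.6, -0.3, -1.6]
grip_width: 0.0586
```

```bash
python3 -m handwheel '{"dp":[[0,0,-0.05],[0,0,0]],"rot":[[0,0,0],[0,0,0]],"jaw":[-1,-1]}' 40
python3 -m handwheel '{"dp":[[0,0,0],[0,0,0],[0,0,0],[0,0,0],[0,0,0.5],[0,0,1],[0,0,1],[0,0,1],[0,0,1],[0,0,0.5]],"rot":[[0,0,0],[0,0,0],[0,0,0],[0,0,0],[0,0,0],[0,0,0],[0,0,0],[0,0,0],[0,0,0],[0,0,0]],"jaw":[1,1,1,1,1,1,1,1,1,1]}' 40
python3 -c "
from h import *
snap('wrist','w14',None,1.5)"
```

```text
t: 16.38
eef_pos: [0.5117, -0.1656, 0.0157]
orientation: [[-0.983, -0.182, -0.0], [-0.182, 0.983, 0.0], [0.0, 0.0, -1.0]]
ft_force: [0.3, 0.7, -0.7]
grip_width: 0.0585
t: 17.22
eef_pos: [0.5126, -0.1659, 0.1187]
orientation: [[-0.983, -0.182, 0.003], [-0.182, 0.983, -0.001], [-0.002, -0.001, -1.0]]
ft_force: [0.7, 0.2, 0.2]
grip_width: 0.0853
```

View pics/w14.png

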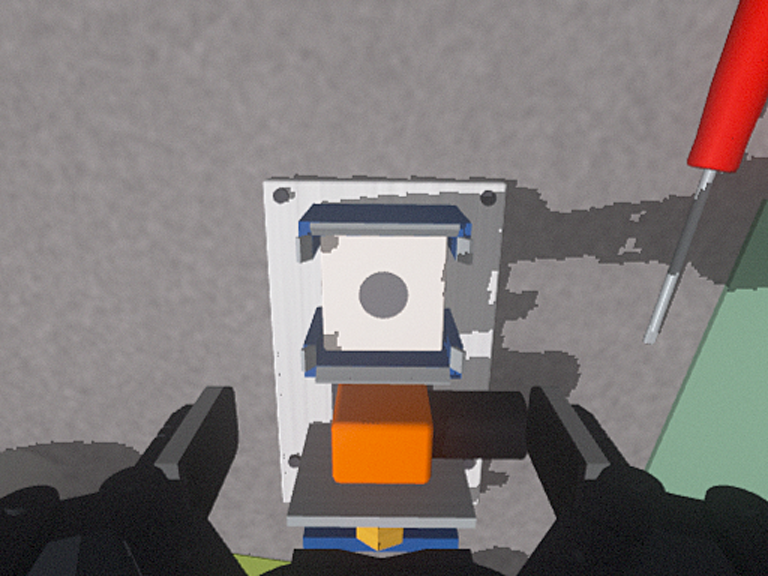

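```bash
python3 -c "
from h import *
k,T,s=load('w14');print(plane(k,T,(650/1.5,342/1.5),.005),plane(k,T,(384/1.5,295/1.5),.052))"
python3 -m handwheel '{"dp":[[0,0.5,0],[-0.05,1,0],[-0.05,1,0],[-0.05,1,0],[-0.05,1,0],[-0.05,1,0],[-0.05,1,0],[-0.05,1,0],[-0.05,1,0],[-0.05,1,0]],"rot":[[0,0,0],[0,0,0],[0,0,0],[0,0,0],[0,0,0],[0,0,0],[0,0,0],[0,0,0],[0,0,0],[0,0,0]],"jaw":[1,1,1,1,1,1,1,1,1,1]}' 40
python3 -m handwheel '{"dp":[[-0.1,1,0],[-0.1,1,0],[-0.1,1,0],[-0.05,0.8,-0.5],[0,0,-0.5],[0,0,0],[0,0,0]],"rot":[[0,0,0],[0,0,0],[0,0,0],[0,0,0],[0,0,0],[0,0,0],[0,0,0]],"jaw":[1,1,1,1,1,1,1]}' 40
python3 -c "
from h import *
snap('wrist','w15',None,1.5)"
```

```text
[ 0.52639128 -0.00072576] [ 0.51039775 -0.16561099]
t: 18.1
eef_pos: [0.5016, 0.026, 0.1149]
orientation: [[-0.983, -0.182, -0.002], [-0.182, 0.983, 0.0], [0.002, 0.0, -1.0]]
ft_force: [0.9, -0.4, 0.8]
grip_width: 0.0854
t: 18.68
eef_pos: [0.4946, 0.1003, 0.0949]
orientation: [[-0.983, -0.183, -0.003], [-0.183, 0.983, -0.0], [0.003, 0.0, -1.0]]
ft_force: [-1.1, -0.7, 0.5]
grip_width: 0.0854
```

View pics/w15.png

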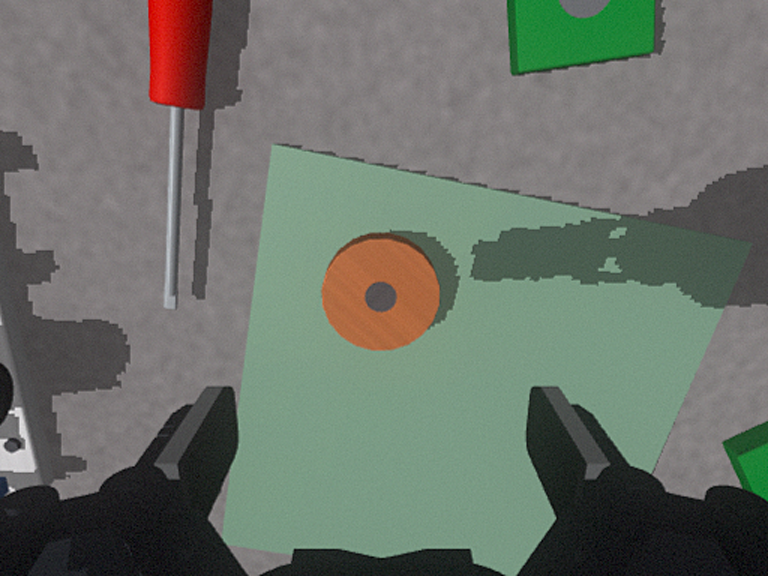

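Run:
```python
from h import *
k,T,s=load("w15");p=s["eef_pos"];R=s["orientation"]
for q in((380,296),(381,293)):
    c=plane(k,T,(q[0]/1.5,q[1]/1.5),.02);print(c,R[:2,:2].T@(c-p[:2]))
print(state()["eef_pos"])
```

```text
[0.49560882 0.09930886] [-0.00083778 -0.00119175]
[0.49396819 0.09950946] [ 0.00073857 -0.00069477]
[0.49516429 0.10007898 0.09541453]
```

```bash
python3 -m handwheel '{"dp":[[0.02,0,-1],[0,-0.03,-1],[0,0,-1],[0,0,-1],[0,0,-0.8],[0,0,-0.5],[0,0,-0.2],[0,0,0],[0,0,0],[0,0,-0]],"rot":[[0,0,0],[0,0,0],[0,0,0],[0,0,0],[0,0,0],[0,0,0],[0,0,0],[0,0,0],[0,0,0],[0,0,0]],"jaw":[1,1,1,1,1,1,1,1,1,-1]}' 40
python3 -m handwheel '{"dp":[[0,0,0],[0,0,0],[0,0,0],[0,0,0]],"rot":[[0,0,0],[0,0,0],[0,0,0],[0,0,0]],"jaw":[-1,-1,-1,-1]}' 40
python3 -c "
from h import *
snap('wrist','w16',None,1.5)"
```

```text
t: 19.57
eef_pos: [0.4968, 0.0999, -0.0132]
orientation: [[-0.983, -0.182, 0.001], [-0.182, 0.983, 0.0], [-0.001, -0.0, -1.0]]
ft_force: [0.4, -0.5, 0.3]
grip_width: 0.0757
t: 19.9
eef_pos: [0.4967, 0.1, -0.013]
orientation: [[-0.983, -0.182, 0.002], [-0.182, 0.983, 0.0], [-0.002, -0.0, -1.0]]
ft_force: [-1.5, -0.8, 13.3]
grip_width: 0.0578
```

View pics/w16.png

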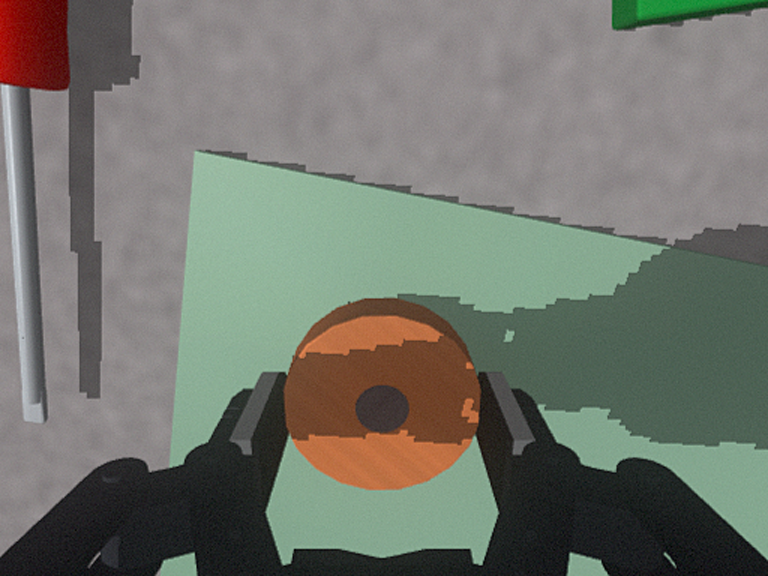

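```bash
python3 -m handwheel '{"dp":[[0,0,0.4],[0,0,1],[0,0,1],[0,-0.5,1],[0.05,-1,1],[0.05,-1,1],[0.05,-1,0.6],[0.05,-1,0],[0.05,-1,0],[0.05,-1,0]],"rot":[[0,0,0],[0,0,0],[0,0,0],[0,0,0],[0,0,0],[0,0,0],[0,0,0],[0,0,0],[0,0,0],[0,0,0]],"jaw":[-1,-1,-1,-1,-1,-1,-1,-1,-1,-1]}' 40
python3 -m handwheel '{"dp":[[0.05,-1,0],[0.05,-1,0],[0.05,-1,0],[0.05,-1,0],[0.05,-1,0],[0.05,-1,0],[0.05,-0.75,0],[0,0,0],[0,0,0],[0,0,0]],"rot":[[0,0,0],[0,0,0],[0,0,0],[0,0,0],[0,0,0],[0,0,0],[0,0,0],[0,0,0],[0,0,0],[0,0,0]],"jaw":[-1,-1,-1,-1,-1,-1,-1,-1,-1,-1]}' 40
python3 -c "
from h import *
k,T,s=load('w16');R=s['orientation'];print(R[:2,:2].T@(plane(k,T,(382/1.5,409/1.5),.02)-s['eef_pos'][:2]))
snap('wrist','w17',None,1.5)"
```

```text
t: 20.78
eef_pos: [0.5023, -0.0311, 0.1071]
orientation: [[-0.983, -0.182, 0.001], [-0.182, 0.983, -0.0], [-0.001, -0.0, -1.0]]
ft_force: [-0.6, -0.5, -1.1]
grip_width: 0.058
t: 21.62
eef_pos: [0.5089, -0.1647, 0.1062]
orientation: [[-0.983, -0.182, -0.0], [-0.182, 0.983, 0.0], [0.0, 0.0, -1.0]]
ft_force: [-0.5, -0.4, -1.6]
grip_width: 0.0575
[ 0.0011287  -0.00038843]
```

View pics/w17.png

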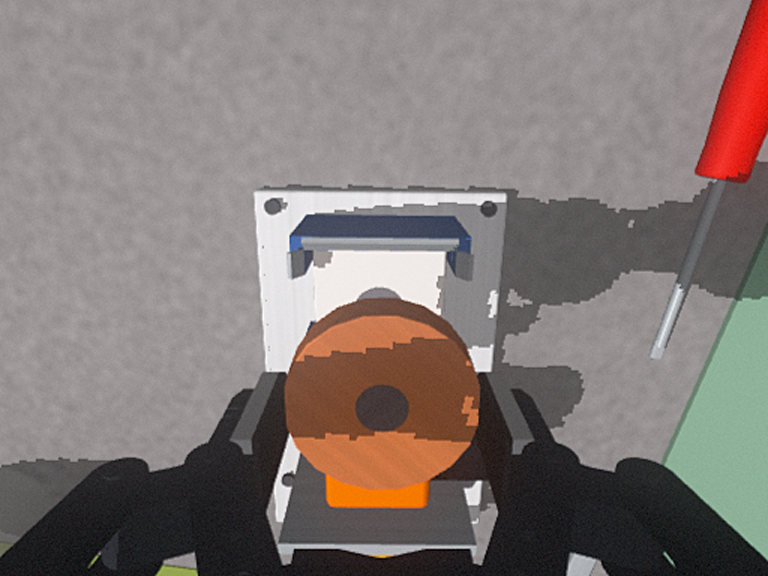

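```bash
python3 -m handwheel '{"dp":[[0.15,-0.03,-0.5],[0,0,-0.7],[0,0,-0.7],[0,0,-0.5],[0,0,-0.4],[0,0,-0.4],[0,0,-0.3],[0,0,0],[0,0,0],[0,0,0]],"rot":[[0,0,0],[0,0,0],[0,0,0],[0,0,0],[0,0,0],[0,0,0],[0,0,0],[0,0,0],[0,0,0],[0,0,0]],"jaw":[-1,-1,-1,-1,-1,-1,-1,-1,-1,-1]}' 40
python3 -c "
from h import *
snap('wrist','w18',None,1.5)"
```

```text
t: 22.5
eef_pos: [0.5124, -0.1658, 0.0362]
orientation: [[-0.983, -0.182, 0.0], [-0.182, 0.983, -0.0], [-0.0, -0.0, -1.0]]
ft_force: [0.5, -0.8, -2.2]
grip_width: 0.0577
```

View pics/w18.png

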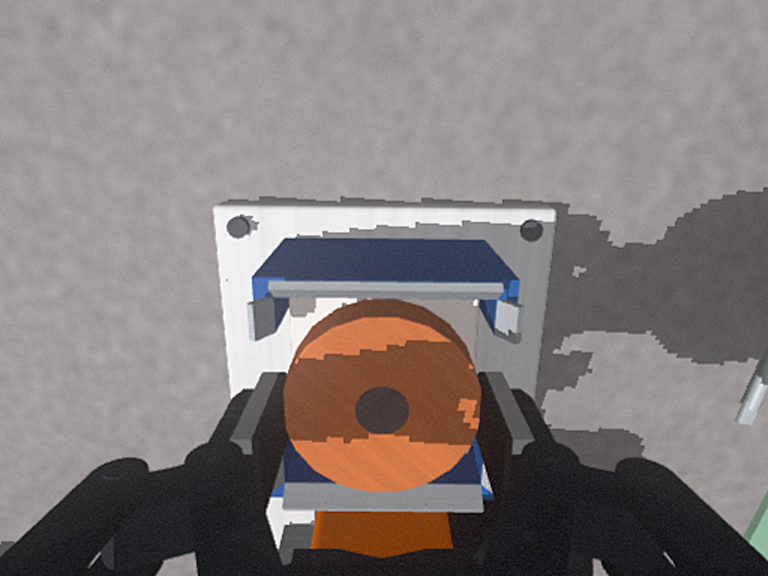

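```bash
python3 -m handwheel '{"dp":[[0,0,-0.07],[0,0,0],[0,0,0]],"rot":[[0,0,0],[0,0,0],[0,0,0]],"jaw":[-1,-1,-1]}' 40
```

```text
t: 22.8
eef_pos: [0.5122, -0.1658, 0.0347]
orientation: [[-0.983, -0.182, 0.0], [-0.182, 0.983, -0.0], [-0.0, -0.0, -1.0]]
ft_force: [0.1, 0.1, -2.0]
grip_width: 0.0579
```

```bash
python3 -m handwheel '{"dp":[[0,0,-0.06],[0,0,0],[0,0,0]],"rot":[[0,0,0],[0,0,0],[0,0,0]],"jaw":[-1,-1,-1]}' 40
```

```text
t: 23.05
eef_pos: [0.5123, -0.1658, 0.0338]
orientation: [[-0.983, -0.182, 0.0], [-0.182, 0.983, -0.0], [-0.0, -0.0, -1.0]]
ft_force: [-2.2, 0.1, 9.3]
grip_width: 0.0579
```

Contact reached (+9 N). Release and rise.

```bash
python3 -m handwheel '{"dp":[[0,0,0],[0,0,0],[0,0,0],[0,0,0],[0,0,0.5],[0,0,1],[0,0,1],[0,0,1],[0,0,0.8],[0,0,0]],"rot":[[0,0,0],[0,0,0],[0,0,0],[0,0,0],[0,0,0],[0,0,0],[0,0,0],[0,0,0],[0,0,0],[0,0,0]],"jaw":[1,1,1,1,1,1,1,1,1,1]}' 40
python3 -c "
from h import *
snap('wrist','w19',None,1.5);snap('side','s19',(245,160,345,270),5.4)"
```

```text
t: 23.88
eef_pos: [0.5139, -0.1664, 0.1229]
orientation: [[-0.983, -0.182, 0.004], [-0.182, 0.983, -0.002], [-0.004, -0.002, -1.0]]
ft_force: [1.0, -0.7, -0.0]
grip_width: 0.0858
```

View pics/w19.png

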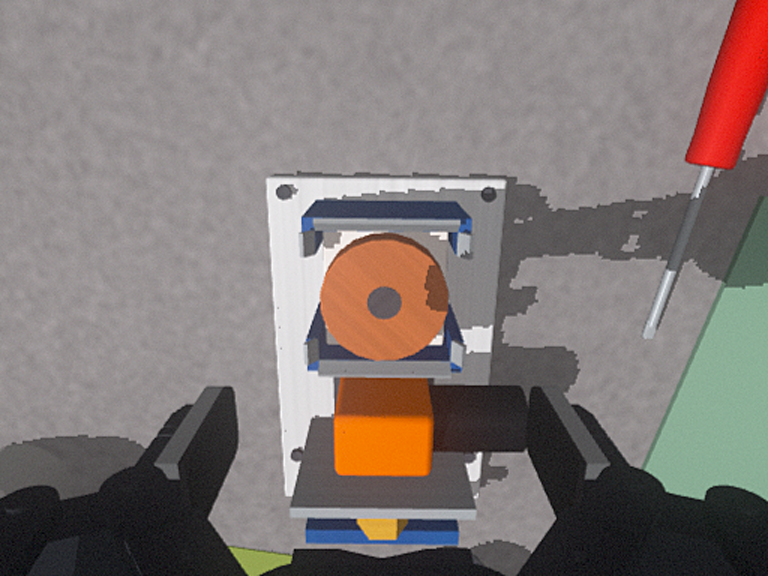

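View pics/s19.png

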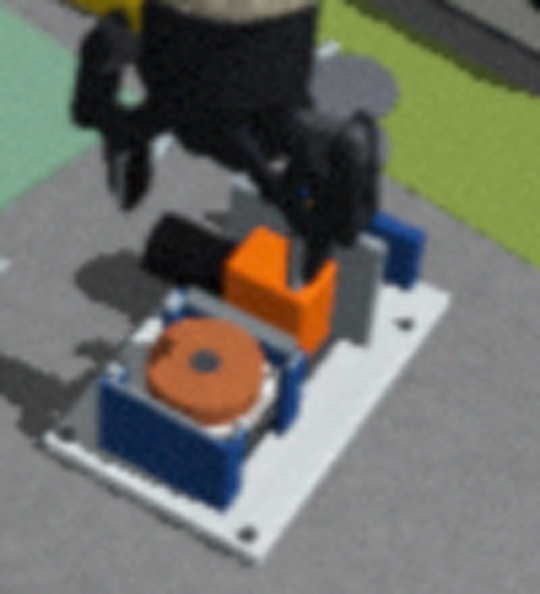

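```bash
python3 -c "
from h import *
k,T,s=load('w19')
for q in((384,302),(384,297)): print(plane(k,T,(q[0]/1.5,q[1]/1.5),.068))
print(state()['eef_pos'])"
python3 -m handwheel '{"dp":[[0.9,0.16,0],[0.9,0.16,0],[0.9,0.16,0],[0.9,0.16,0],[0.9,0.16,0],[0.9,0.16,0],[0.65,0.12,0],[0,0,-0.5],[0,0,-0.5],[0,0,0]],"rot":[[0,0,0],[0,0,0],[0,0,0],[0,0,0],[0,0,0],[0,0,0],[0,0,0],[0,0,0],[0,0,0],[0,0,0]],"jaw":[1,1,1,1,1,1,1,1,1,1]}' 40
python3 -m handwheel '{"dp":[[0,0,0],[0,0,0]],"rot":[[0,0,0],[0,0,0]],"jaw":[1,1]}' 40
python3 -c "
from h import *
snap('wrist','w20',None,1.5);snap('scene','sc20',(165,120,285,220),6)"
```

```text
[ 0.5110488  -0.16634488]
[ 0.50866281 -0.16679326]
[ 0.512519   -0.16587642  0.12021513]
t: 24.82
eef_pos: [0.6304, -0.1436, 0.0959]
orientation: [[-0.983, -0.182, -0.005], [-0.182, 0.983, 0.001], [0.005, 0.002, -1.0]]
ft_force: [-0.5, 0.5, -0.8]
grip_width: 0.0855
t: 24.98
eef_pos: [0.6322, -0.1443, 0.0989]
orientation: [[-0.983, -0.182, -0.001], [-0.182, 0.983, 0.0], [0.001, 0.0, -1.0]]
ft_force: [0.4, 0.3, 0.2]
grip_width: 0.0857
```

View pics/w20.png

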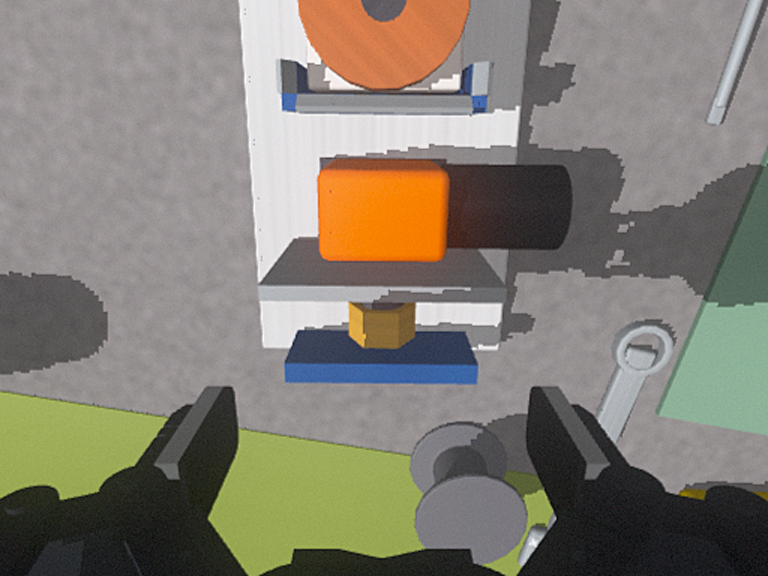

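View pics/sc20.png

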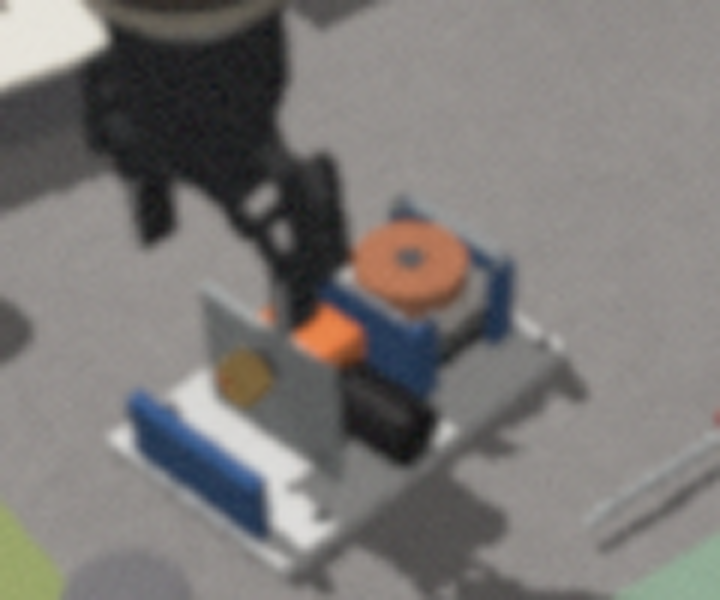

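Run:
```python
from h import *
k,T,s=load("w20");p=s["eef_pos"];R=s["orientation"];print(p)
def loc(u,v,z): q=plane(k,T,(u/1.5,v/1.5),z)-p[:2]; return (R[:2,:2].T@q).round(4)
print("bracket",[loc(u,v,.09) for u,v in((259,285),(505,287),(259,300),(505,301))])
print("rail",[loc(u,v,.052) for u,v in((285,362),(477,362),(286,382),(477,382))])
print("head",[loc(u,v,.08) for u,v in((350,340),(415,340),(382,347))])
print("runner",[loc(u,v,.074) for u,v in((319,262),(447,262))])
```

```text
[ 0.63217733 -0.14426913  0.0989281 ]
bracket [array([ 0.0259, -0.0443]), array([0.0252, 0.0437]), array([ 0.0202, -0.0447]), array([0.0199, 0.0441])]
rail [array([-0.0234, -0.0448]), array([-0.0234,  0.0435]), array([-0.0337, -0.0449]), array([-0.0337,  0.0441])]
head [array([ 0.    , -0.0128]), array([0.0001, 0.0127]), array([-0.003 , -0.0003])]
runner [array([ 0.0301, -0.0246]), array([0.0301, 0.0247])]
```

```bash
python3 -m handwheel '{"dp":[[0,0,-0.5],[0,0,-0.5],[0,0,-0.5],[0,0,-0.5],[0,0,-0.4],[0,0,-0.3],[0,0,-0.3],[0,0,0],[0,0,0]],"rot":[[0,0,0],[0,0,0],[0,0,0],[0,0,0],[0,0,0],[0,0,0],[0,0,0],[0,0,0],[0,0,0]],"jaw":[1,1,1,1,1,1,1,1,1]}' 40
python3 -c "
from h import *
snap('wrist','w21',None,1.5);snap('scene','sc21',(165,120,285,220),6)"
```

```text
t: 25.83
eef_pos: [0.633, -0.1441, 0.039]
orientation: [[-0.983, -0.182, -0.0], [-0.182, 0.983, 0.0], [0.0, 0.0, -1.0]]
ft_force: [-1.1, 0.3, -0.8]
grip_width: 0.0853
```

View pics/w21.png

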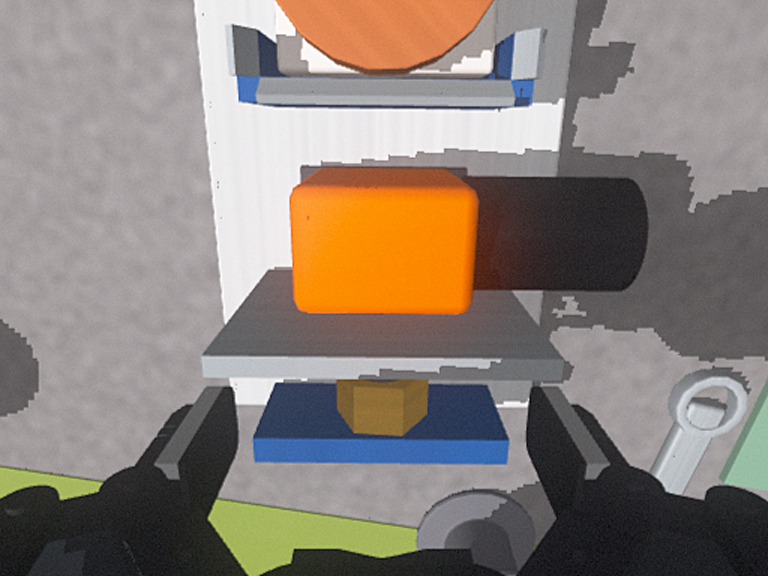

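View pics/sc21.png

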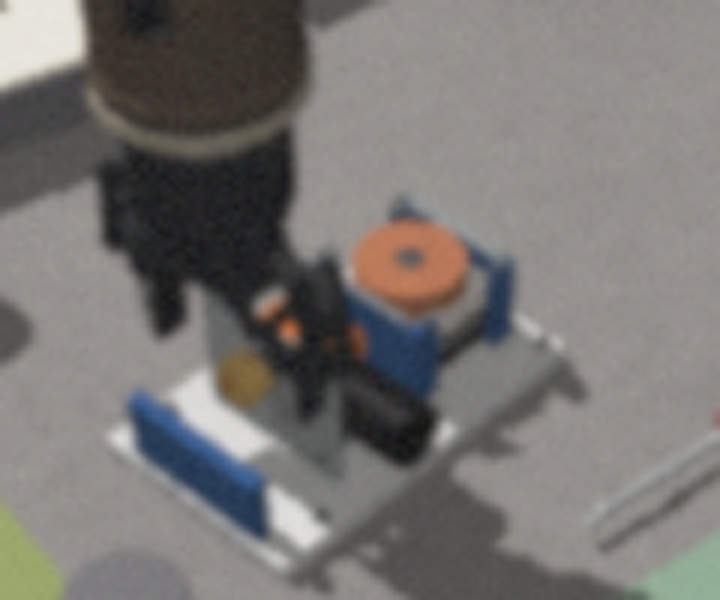

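```bash
python3 -m handwheel '{"dp":[[0,0,-0.2],[0,0,0],[0,0,0],[0,0,0],[0,0,0],[0,0,0],[0,0,0],[0,0,0],[0,0,0],[0,0,0]],"rot":[[0,0,0],[0,0,0],[0,0,0],[0,0,0],[0,0,0],[0,0,0],[0,0,0],[0,0,0],[0,0,0],[0,0,0]],"jaw":[1,1,-1,-1,-1,-1,-1,-1,-1,-1]}' 50
python3 -c "
from h import *
snap('wrist','w22',None,1.5)"
```

```text
t: 26.77
eef_pos: [0.6332, -0.1441, 0.0356]
orientation: [[-0.983, -0.182, 0.0], [-0.182, 0.983, 0.0], [-0.0, -0.0, -1.0]]
ft_force: [-1.9, 1.1, 4.5]
grip_width: 0.0243
```

View pics/w22.png

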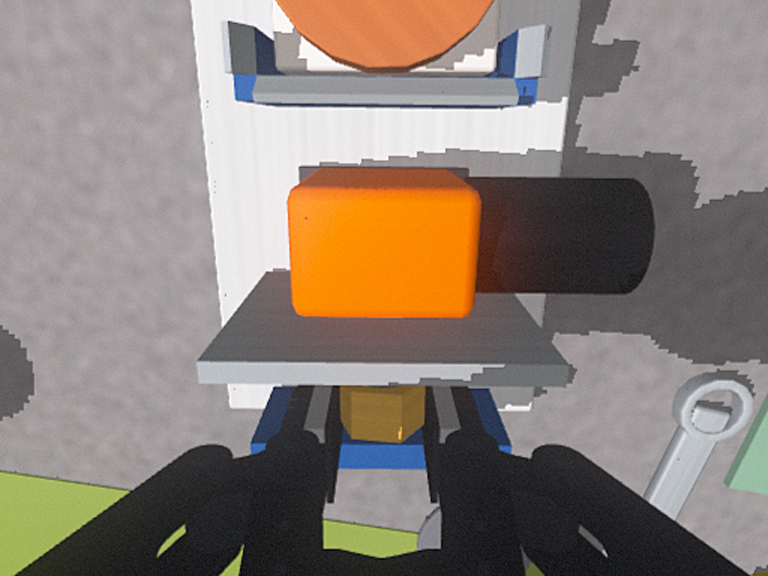

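```bash
python3 -m handwheel '{"dp":[[0,0,0],[0,0,0],[0,0,0],[0,0,0],[0,0,0],[0,0,0],[0,0,0],[0,0,0],[0,0,0],[0,0,0]],"rot":[[0,0,0],[0,0,0],[0,0,0],[0,0,0],[0,0,0],[0,0,0],[0,0,0],[0,0,0],[0,0,0],[0,0,0]],"jaw":[-1,-1,-1,-1,-1,-1,-1,-1,-1,-1]}' 60
python3 -c "
from h import *
snap('wrist','w23',(205,230,305,310),6)"
python3 -m handwheel '{"dp":[[0,0,0],[0,0,0],[0,0,0],[0,0,0],[0,0,0],[0,0,0],[0,0,0],[0,0,0],[0,0,0],[0,0,0]],"rot":[[0,0,0],[0,0,0],[0,0,0],[0,0,0],[0,0,0],[0,0,0],[0,0,0],[0,0,0],[0,0,0],[0,0,0]],"jaw":[-1,-1,-1,-1,-1,-1,-1,-1,-1,-1]}' 60
python3 -m handwheel '{"dp":[[0,0,0],[0,0,0],[0,0,0],[0,0,0],[0,0,0],[0,0,0],[0,0,0],[0,0,0],[0,0,0],[0,0,0]],"rot":[[0,0,0],[0,0,0],[0,0,0],[0,0,0],[0,0,0],[0,0,0],[0,0,0],[0,0,0],[0,0,0],[0,0,0]],"jaw":[-1,-1,-1,-1,-1,-1,-1,-1,-1,-1]}' 60
python3 -c "
from h import *
snap('wrist','w24',(205,230,305,310),6);snap('side','s24',(245,160,345,270),5.4);snap('scene','sc24',(165,120,285,220),6)
import pickle
g=[pickle.load(open(f'pics/{n}.pkl','rb'))[1]['img'][255:300,220:290].astype(int) for n in('w22','w23','w24')]
print([abs(g[i]-g[j]).mean() for i,j in((0,1),(1,2))])"
```

```text
t: 27.65
eef_pos: [0.6332, -0.1441, 0.0357]
orientation: [[-0.983, -0.182, 0.0], [-0.182, 0.983, 0.0], [-0.0, -0.0, -1.0]]
ft_force: [-1.8, 0.3, 5.6]
grip_width: 0.0241
t: 28.53
eef_pos: [0.6332, -0.1441, 0.0357]
orientation: [[-0.983, -0.182, 0.0], [-0.182, 0.983, 0.0], [-0.0, -0.0, -1.0]]
ft_force: [-1.6, 0.4, 5.7]
grip_width: 0.0241
t: 29.37
eef_pos: [0.6332, -0.1441, 0.0357]
orientation: [[-0.983, -0.182, 0.0], [-0.182, 0.983, 0.0], [-0.0, -0.0, -1.0]]
ft_force: [-1.3, 0.9, 5.8]
grip_width: 0.0241
[np.float64(4.121269841269841), np.float64(3.42994708994709)]
```

View pics/w24.png

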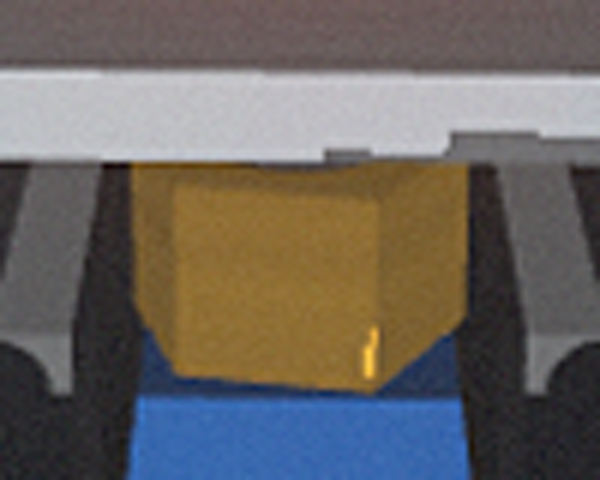

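View pics/s24.png

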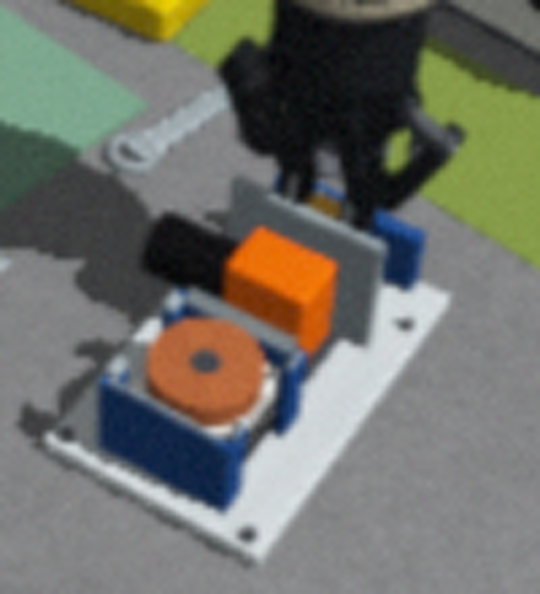

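View pics/w23.png

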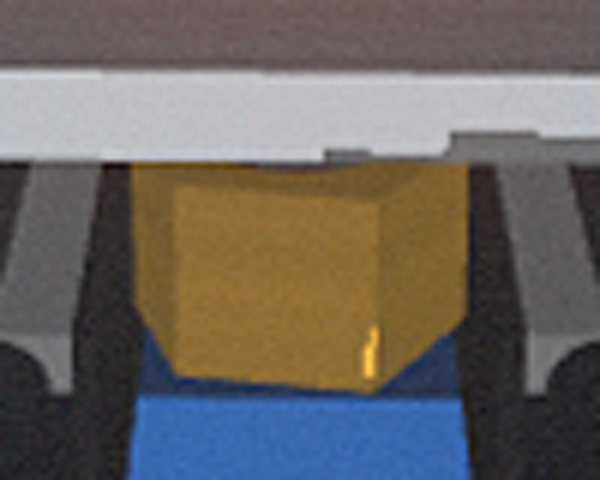

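View pics/sc24.png

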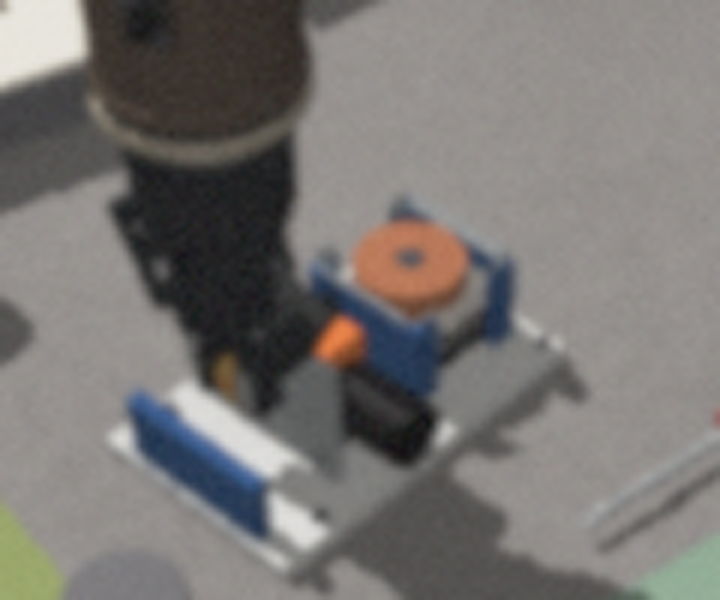

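Run:
```python
from h import *
k,T,s=load("sc24");a=plane(k,T,(165+410/6-.4,120+257/6-.4),.068)
k2,T2,s=load("s24");b=plane(k2,T2,(245+206/5.4-.4,160+361/5.4-.4),.068);print(a,b)
P1=T;M1=k@np.linalg.inv(T)[:3];M2=k2@np.linalg.inv(T2)[:3]
X=cv2.triangulatePoints(M1,M2,np.array([[165+410/6-.4],[120+257/6-.4]]),np.array([[245+206/5.4-.4],[160+361/5.4-.4]]));print((X[:3]/X[3]).T)
s=state();print(s["t"],s["grip_width"],np.abs(s["qd"]).max(),s["ft_force"])
```

```text
[ 0.51013859 -0.16855617] [ 0.51436601 -0.16616092]
[[ 0.51218266 -0.16698185  0.07039962]]
29.5167 0.024473527970899783 0.0013828966207781303 [-2.02790508  1.76292814  6.71216573]
```

```bash
python3 -c "
from plant import sign_off
print(sign_off())"
```

```text
the job is handed in; nothing more can be done
None
```

I stacked the body, spacer and disc in the pocket in that order. I then gripped the brass bolt head through the gap behind the bracket and handed the job in still holding it at 60 N, about 30 s in.

**Last checks**
- **Stack:** the disc sits within about 1 mm of pocket centre in the wrist view. Triangulated from the other two cameras its top is at 70 mm against 68 mm nominal. Those cameras showed the same 2 mm bias on the parts earlier, so I take it as fully down.
- **Bolt head:** it is held at a 24.1–24.5 mm opening. It looked unchanged in wrist pictures about 1.7 s apart, so it has stopped turning, and the arm is still.
- **Bystanders:** I made no move that should have touched any of them and saw none shifted in the pictures, but I did not re-measure their positions.

**What failed or disagreed**
- **First grasp:** my first close on the body shut empty, just above it. The fingertips sit about 20 mm behind the reported TCP. I corrected the depth and used that offset for every later grasp.
- **Head tilt:** the gripped head's top flat still looks tilted by a few degrees in the wrist picture, though it does not move.
- **Seating force:** while seating the disc I pressed down with about 9 N before letting go.

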